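# Set out a toy-top kit: tools in the tray, discs on the plate

## Robot

A 7-joint arm with a two-finger parallel gripper is mounted at the origin on the work surface. World frame = base frame: x ahead of the robot, y to its left, z up, the work surface at z = 0. Lengths are in m, angles in rad, forces in N, time in s.
With the tool pointing down it reaches from about 0.425 to 1.025 m from the base axis. Payload 9.4 kg.
Tool frame: the origin (TCP) lies on the front face of the gripper's body, between the roots of the fingers; the fingertips stand 73 mm ahead of it and the grasp point (between the pads) lies pinch_z ahead of it (pinch_z is the distance from the TCP to the grasp point, in m); z points along the fingers, y is the line along which they close (so a half turn about z gives the same grasp; the last joint's range is limited). The gripper opens to 85 mm and grips with 20 to 120 N. Pads are 22 mm wide; open, the fingers measure 114 mm over their backs; the gripper's body (76 mm by 85 mm) begins 54 mm behind the grasp point. The pads swing forward as they close: fully open they stand 13 mm farther back than shut.
Start: joints at [1.108, 0.599, -0.003, 1.599, 0.002, 0.943, -0.08], TCP at [0.273, -0.672, 0.304] pointing down, gripper open.
Joint ranges: [-2.57, 2.57], [-0.35, 1.97], [-1.29, 1.29], [0.11, 2.56], [-1.05, 4.19], [0.11, 1.86], [-2.63, 2.63]. Speed limits (rad/s): [2.22, 2.22, 3.01, 3.01, 3.14, 3.14, 3.14].

## Interface

Orientations are given as a unit quaternion [w, x, y, z].
In Python, from cell import * gives the robot as it stands.
- The arm moves only by the tool jog_arm, never from a script. Its argument "steps" is text: rows parted by semicolons, each of 7 numbers parted by spaces: the finger opening in mm, from 0 to 85.4, then the shift along the tool's x, y, z in mm, then the turn, a rotation vector about the tool's x, y, z in degrees. A call has 1 to 12 rows; each row shifts and turns the commanded pose from where the row before left it, along the tool's axes as they then stand; what a row does not reach is not made up. A row lasts 1/12 s, in which the tool goes at most 41.7 mm and 7.16 degrees, less where a joint would pass 70% of its speed; a pose out of reach is approached as far as the arm can. A call with a gripper value outside its range is refused whole. The fingers move at their own pace and stop on an object; "newtons" is the grip in N (left out, the last holds). Time passes only in rows, so rows that do not move let the fingers close. It gives the time, the measured TCP pose, the force, the opening and the grip force at its end, in the units of the state.
- observe(): the state, without advancing time (a new reading comes with each control period).
- grab_frame(name): name is "scene" or "top" or "wrist"; returns the picture (480x640x3 uint8, red, green, blue); there is no depth.
- camera_info(name): a dict with "fx", "fy", "cx", "cy" (pixels), "D" ([k1, k2, p1, p2, k3] as OpenCV has them; the pictures are not rectified), "T" (4x4, takes a point from camera to world coordinates). Camera axes: x right, y down, z forward; pixel columns grow to the right and rows downward; lengths in m; the calibration is good to about 2 mm. A picture is of the moment at which its call begins: read the wrist's pose just before it. camera_info takes no time and is no camera call; for the wrist camera it gives the pose at the moment of the call.
- close_job(): hands the job in; it is judged then, once.
Trained networks look in the newest picture that a camera, given by its name, has taken for a name from the list of things; names that differ only in an ending like _2 or _b are one class to them, and where a whole thing is asked for, a point or a joint stands for the part that bears it (a point fixed in the world has none). Each returns a list of dicts, best first, with "score" (0 to 1); they miss things now and then, are a little off and sometimes report something else, mostly with a low value. They report only what shows in the picture. A call takes as long as a camera call. They do not tell look-alikes from the thing itself.
- find_in(label, camera): "xyz" ([x, y, z] in m, in world coordinates, good to about 4 mm: the middle of the surface that is visible of it).
The state is a dict: "t": time; "q": joint angles; "dq": joint speeds; "effort": joint torques, N m; "tcp_pos": TCP position; "ee_rot": TCP orientation; "wrist_force": force on the tool from outside, world axes, zero at the start; "ft_torque": the same for the moment, N m; "gripper_width": opening from 0.0 (shut) to 1.0 (fully open); "gripper_force": force on a finger pad.
Only numpy, scipy, OpenCV 4.12 (cv2) and the standard library are available. Lean on these libraries where they do the work, as an engineer would, in place of code of your own. Each camera call takes 0.05 s, during which the arm holds its last target. There are 200 camera calls.

## Task

Set out the kit for the next wooden toy top. Lay every tool flat, right down on the floor of the tray compartment of its handle's colour with its wide head in the wide end, and pile all the wooden discs flat in one neatly centred stack on the round plate, the widest at the bottom and narrower ones upwards. Some tools or discs may be missing; leave the drink can, pencil tin and tape measure where they stand.

Things in the scene. Friction and masses are not known exactly. Their poses are not given: they have to be found in the camera images.
- brush: flat paintbrush, red handle, head a steel ferrule with dark stiff bristles (rigid); about 50 g, 140 mm long: handle 95 x 14 x 12 mm thick from x=-70 to +25 mm, wider head 45 x 26 mm from x=+25 to +70 mm, 12 mm thick. Origin on the handle at mid-thickness (6 mm above what it lies on), near the centre of mass; +x to the head, z across the thickness; either face may be up. May be absent.
- brush_tip (a point): middle of the outer end of the brush's head, 70 mm along +x from its origin
- spatula: glue spatula, blue handle, head a thin steel blade only 4 mm thick; about 50 g, 140 mm long: handle 95 x 14 x 12 mm thick from x=-70 to +25 mm, wider head 45 x 26 mm from x=+25 to +70 mm. Origin on the handle at mid-thickness (6 mm above what it lies on), near the centre of mass; +x to the head, z across the thickness; either face may be up. May be absent.
- spatula_tip (a point): middle of the outer end of the spatula's head, 70 mm along +x from its origin
- sander: sanding paddle, green handle, head a brown abrasive block; about 50 g, 140 mm long: handle 95 x 14 x 12 mm thick from x=-70 to +25 mm, wider head 45 x 26 mm from x=+25 to +70 mm, 12 mm thick. Origin on the handle at mid-thickness (6 mm above what it lies on), near the centre of mass; +x to the head, z across the thickness; either face may be up. May be absent.
- sander_tip (a point): middle of the outer end of the sander's head, 70 mm along +x from its origin
- gauge: hole gauge, yellow handle, head an aluminium block with three black dots; about 50 g, 140 mm long: handle 95 x 14 x 12 mm thick from x=-70 to +25 mm, wider head 45 x 26 mm from x=+25 to +70 mm, 12 mm thick. Origin on the handle at mid-thickness (6 mm above what it lies on), near the centre of mass; +x to the head, z across the thickness; either face may be up. May be absent.
- gauge_tip (a point): middle of the outer end of the gauge's head, 70 mm along +x from its origin
- pocket_red: fixed compartment, red floor, for the brush; four stand side by side on the tray in any order. Outer 170 x 52 mm, x lengthwise. Origin: centre of underside; floor at z=3 mm, rim at 11 mm. Opening 25 mm wide (handle) from x=-76 to -24 mm, 37 mm wide (head) from +20 to +76 mm; from -24 to +20 mm no side walls, so fingers fit. A tool laid home has its origin at z=9 mm here.
- pocket_blue: fixed compartment, blue floor, for the spatula; four stand side by side on the tray in any order. Outer 170 x 52 mm, x lengthwise. Origin: centre of underside; floor at z=3 mm, rim at 11 mm. Opening 25 mm wide (handle) from x=-76 to -24 mm, 37 mm wide (head) from +20 to +76 mm; from -24 to +20 mm no side walls, so fingers fit. A tool laid home has its origin at z=9 mm here.
- pocket_green: fixed compartment, green floor, for the sander; four stand side by side on the tray in any order. Outer 170 x 52 mm, x lengthwise. Origin: centre of underside; floor at z=3 mm, rim at 11 mm. Opening 25 mm wide (handle) from x=-76 to -24 mm, 37 mm wide (head) from +20 to +76 mm; from -24 to +20 mm no side walls, so fingers fit. A tool laid home has its origin at z=9 mm here.
- pocket_yellow: fixed compartment, yellow floor, for the gauge; four stand side by side on the tray in any order. Outer 170 x 52 mm, x lengthwise. Origin: centre of underside; floor at z=3 mm, rim at 11 mm. Opening 25 mm wide (handle) from x=-76 to -24 mm, 37 mm wide (head) from +20 to +76 mm; from -24 to +20 mm no side walls, so fingers fit. A tool laid home has its origin at z=9 mm here.
- disc66: flat wooden disc, dark walnut, cream ring, 66 mm in diameter, 12 mm thick, about 45 g. Origin at its centre, 6 mm above whatever it lies on; z is its axis; either face may be up. May be absent (None).
- disc56: flat wooden disc, purple, yellow ring, 56 mm in diameter, 12 mm thick, about 45 g. Origin at its centre, 6 mm above whatever it lies on; z is its axis; either face may be up. May be absent (None).
- disc46: flat wooden disc, pale wood, red ring, 46 mm in diameter, 12 mm thick, about 45 g. Origin at its centre, 6 mm above whatever it lies on; z is its axis; either face may be up. May be absent (None).
- disc36: flat wooden disc, teal, cream ring, 36 mm in diameter, 12 mm thick, about 45 g. Origin at its centre, 6 mm above whatever it lies on; z is its axis; either face may be up. May be absent (None).
- plate: fixed round stacking plate, 96 mm in diameter, dark grey top with blue rim, flat top 14 mm above its origin, which is the centre of its underside on the table; z up
- mat: fixed dark rubber mat, 200 x 260 x 2 mm, on which the tools lie at first; origin at the centre of its underside on the table
- tray: fixed brown board, 190 x 224 x 6 mm, that carries the four compartments; origin at the centre of its underside on the table
- can: bystander: plain aluminium drink can, 66 mm in diameter, 120 mm tall; origin at the centre of its underside
- tin: bystander: red pencil tin, 84 mm in diameter, 100 mm tall, pencils up to about 185 mm; origin at the centre of its underside
- tape: bystander: black tape measure, 55 x 60 x 34 mm tall; origin at the centre of its underside
There are look-alikes about, which are no part of the job. Leave any blue or green look-alike of the disc46 alone.

How it is judged:
At the end, for the whole second after the job is handed in: Each tool lies still in its colour's compartment, head in the wide end: within 15 mm lengthwise, 12 mm sideways, origin under 12 mm up, 0.08 rad of flat. Each disc lies still, flat to 0.08 rad, within 8 mm of the plate's axis, narrower ones above wider (x of brush in the frame of pocket_red between -0.015 and 0.015 m and y of brush in the frame of pocket_red between -0.012 and 0.012 m and z of brush in the frame of pocket_red below 0.012 m and x of brush_tip in the frame of pocket_red above 0.05 m and angle between the z axis of brush and the z axis of pocket_red, either way round below 0.08 rad and linear speed of each of brush, spatula, sander, gauge, disc66, disc56, disc46, disc36 below 0.02 m/s and x of spatula in the frame of pocket_blue between -0.015 and 0.015 m and y of spatula in the frame of pocket_blue between -0.012 and 0.012 m and z of spatula in the frame of pocket_blue below 0.012 m and x of spatula_tip in the frame of pocket_blue above 0.05 m and angle between the z axis of spatula and the z axis of pocket_blue, either way round below 0.08 rad and x of sander in the frame of pocket_green between -0.015 and 0.015 m and y of sander in the frame of pocket_green between -0.012 and 0.012 m and z of sander in the frame of pocket_green below 0.012 m and x of sander_tip in the frame of pocket_green above 0.05 m and angle between the z axis of sander and the z axis of pocket_green, either way round below 0.08 rad and x of gauge in the frame of pocket_yellow between -0.015 and 0.015 m and y of gauge in the frame of pocket_yellow between -0.012 and 0.012 m and z of gauge in the frame of pocket_yellow below 0.012 m and x of gauge_tip in the frame of pocket_yellow above 0.05 m and angle between the z axis of gauge and the z axis of pocket_yellow, either way round below 0.08 rad and horizontal distance between each of disc66, disc56, disc46, disc36 and plate below 0.008 m and angle between the z axis of each of disc66, disc56, disc46, disc36 and the z axis of plate, either way round below 0.08 rad and z of each of disc66, disc56, disc46, disc36 in the frame of plate above 0.018 m and ((angle between disc66's own z axis and vertical below 0.3 rad and z of disc56 in the frame of disc66 above 0.008 m) or (angle between disc66's own z axis and vertical above 2.8 rad and z of disc56 in the frame of disc66 below -0.008 m)) and ((angle between disc66's own z axis and vertical below 0.3 rad and z of disc46 in the frame of disc66 above 0.008 m) or (angle between disc66's own z axis and vertical above 2.8 rad and z of disc46 in the frame of disc66 below -0.008 m)) and ((angle between disc66's own z axis and vertical below 0.3 rad and z of disc36 in the frame of disc66 above 0.008 m) or (angle between disc66's own z axis and vertical above 2.8 rad and z of disc36 in the frame of disc66 below -0.008 m)) and ((angle between disc56's own z axis and vertical below 0.3 rad and z of disc46 in the frame of disc56 above 0.008 m) or (angle between disc56's own z axis and vertical above 2.8 rad and z of disc46 in the frame of disc56 below -0.008 m)) and ((angle between disc56's own z axis and vertical below 0.3 rad and z of disc36 in the frame of disc56 above 0.008 m) or (angle between disc56's own z axis and vertical above 2.8 rad and z of disc36 in the frame of disc56 below -0.008 m)) and ((angle between disc46's own z axis and vertical below 0.3 rad and z of disc36 in the frame of disc46 above 0.008 m) or (angle between disc46's own z axis and vertical above 2.8 rad and z of disc36 in the frame of disc46 below -0.008 m))); the robot touches nothing.
It fails at once if the drink can is knocked over or pushed more than 4 cm (distance of can from where it was at the start of the episode above 0.04 m or angle between can's own z axis and vertical above 0.5 rad).
It fails at once if the pencil tin is knocked over or pushed more than 4 cm (distance of tin from where it was at the start of the episode above 0.04 m or angle between tin's own z axis and vertical above 0.5 rad).
It fails at once if the tape measure is knocked over or pushed more than 4 cm (distance of tape from where it was at the start of the episode above 0.04 m or angle between tape's own z axis and vertical above 0.5 rad).
Of brush, spatula, sander, gauge only 3 to 4 are there at a start; the rules pass over those that are not, and their reading is None.
Of disc66, disc56, disc46, disc36 only 3 to 4 are there at a start; the rules pass over those that are not, and their reading is None.
At some moment in a run one of brush, spatula, sander, gauge may be knocked a few centimetres aside while the robot is not near it.
Once in a run the grip may slacken for a moment while it holds something.
It also fails if it takes over 210 s, if anything falls off the work surface, if the arm or the gripper's body presses on something with over 40 N, if the wrist force passes 120 N, or if a joint passes its speed limit or range.

## Working session

There is one attempt and no reset: what is moved stays moved. The work goes in short steps, Python scripts to look and compute and a tool call to move; the robot and the scene stay as the last step left them, time stands still between calls to the robot, and variables do not carry over. Pictures are saved under pics/ and viewed, at most 14 in all, crops included, and the job is handed in when it is done.

Besides the shell and the picture viewer there is one more tool, called as name(argument=value, ...) on one line, values as JSON. jog_arm: Moves the arm, as the interface text tells. Its arguments: {"type":"object","properties":{"steps":{"type":"string"},"newtons":{"type":"number"}},"required":["steps"]}

```bash
ls; mkdir -p pics
cat > first.py <<'E'
from cell import *
import cv2
for n in ("top","scene"):
    im=grab_frame(n); cv2.imwrite(f"pics/{n}0.png",im[:,:,::-1])
    ci=camera_info(n); print(n,ci["fx"],ci["D"],[[round(float(v),3) for v in r] for r in ci["T"]])
o=observe(); print(o)
for l in "brush spatula sander gauge disc66 disc56 disc46 disc36 plate tray mat can tin tape pocket_red pocket_blue pocket_green pocket_yellow brush_tip spatula_tip sander_tip gauge_tip".split():
    print(l,[(round(d["score"],2),[round(float(v),3) for v in d["xyz"]]) for d in find_in(l,"top")][:4])
E
python3 first.py
```

```text
pics
top 605.4719513785245 [0.01717154 0.         0.         0.         0.        ] [[0.011, -0.985, 0.173, 0.365], [-1.0, -0.007, 0.023, -0.013], [-0.022, -0.173, -0.985, 1.219], [0.0, 0.0, 0.0, 1.0]]
scene 459.6387784411536 [0.01800582 0.         0.         0.         0.        ] [[-0.75, 0.562, -0.349, 0.979], [0.662, 0.627, -0.412, 0.461], [-0.013, -0.54, -0.842, 1.001], [0.0, 0.0, 0.0, 1.0]]
{'t': 0.1, 'q': array([ 1.10829785,  0.60006981, -0.00250053,  1.60002684,  0.00179661,
        0.94290312, -0.07980631]), 'dq': array([ 0.00017686,  0.00126551, -0.00061819, -0.00255628, -0.00041082,
        0.00053831,  0.00030953]), 'effort': array([ 2.69668832e-03, -7.77991676e+01,  1.56879667e+00, -2.58629966e+01,
        1.25742823e-02,  5.42996670e-03, -2.48573804e-05]), 'tcp_pos': array([ 0.27267645, -0.67143647,  0.30309425]), 'ee_rot': array([-6.71068630e-04,  9.81450903e-01,  1.91712365e-01, -2.08662749e-04]), 'wrist_force': array([ 0.40096329, -0.07750951,  0.56241985]), 'ft_torque': array([-0.02001858, -0.01271444, -0.01704096]), 'gripper_force': 0.0, 'gripper_width': 1.00266401
[... 906 characters left out ...]
, 0.278, 0.011])]
mat [(0.77, [0.488, -0.3, 0.001]), (0.32, [0.545, 0.073, 0.014]), (0.25, [0.469, -0.214, 0.014])]
can [(0.87, [0.742, -0.244, 0.122])]
tin [(0.89, [0.748, 0.251, 0.105]), (0.47, [0.526, -0.385, 0.01])]
tape [(0.61, [0.674, 0.143, 0.031])]
pocket_red [(0.87, [0.51, 0.219, 0.011])]
pocket_blue [(0.56, [0.487, 0.326, 0.009])]
pocket_green []
pocket_yellow [(0.73, [0.499, 0.269, 0.005])]
brush_tip [(0.79, [0.525, -0.386, 0.01]), (0.35, [0.499, 0.27, 0.005]), (0.28, [0.673, -0.004, 0.011])]
spatula_tip [(0.93, [0.467, -0.211, 0.011]), (0.24, [0.675, 0.149, 0.03])]
sander_tip [(0.86, [0.487, -0.266, 0.017])]
gauge_tip [(0.77, [0.465, -0.331, 0.012]), (0.7, [0.526, -0.388, 0.01])]
```

View pics/top0.png

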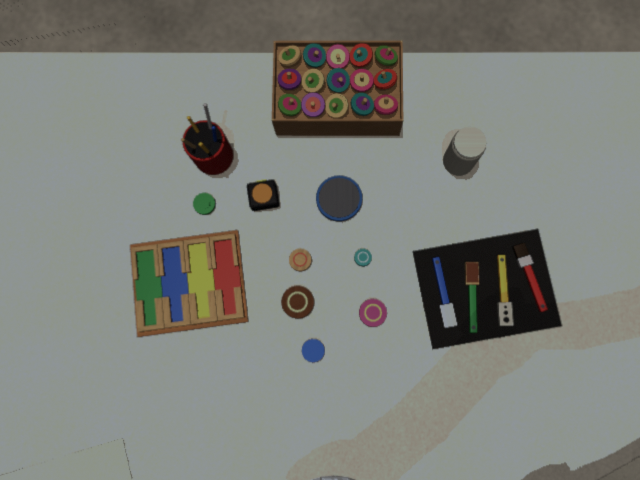

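View pics/scene0.png

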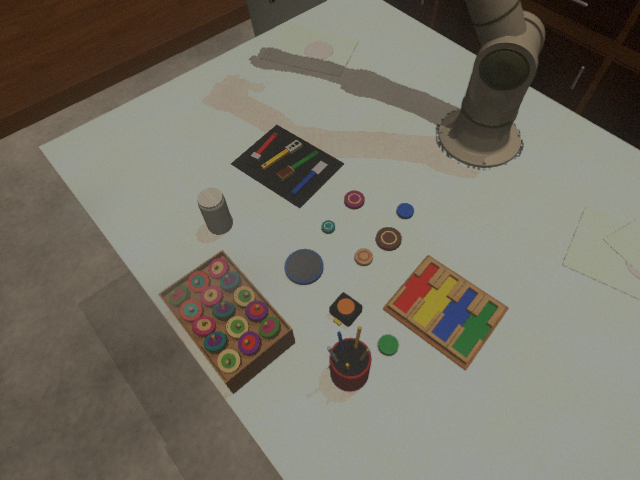

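Top view: tray at about (188,284) with the pocket order green, blue, yellow, red from left. The plate is at (339,198). Discs: walnut (298,302), pale (300,260), teal (363,257), purple (373,313). The look-alikes are blue (313,350) and green (204,203). All four tools are on the mat: spatula (445,293), sander (473,297), gauge (504,290), brush (530,277).

```bash
cat > h.py <<'E'
import cv2, numpy as np, math
from cell import *
from scipy.spatial.transform import Rotation as R
def px(ci,P):
    T=np.linalg.inv(ci["T"]); K=np.array([[ci["fx"],0,ci["cx"]],[0,ci["fy"],ci["cy"]],[0,0,1.]])
    return cv2.projectPoints(np.asarray(P,float).reshape(-1,3),cv2.Rodrigues(T[:3,:3])[0],T[:3,3],K,np.array(ci["D"],float))[0].reshape(-1,2)
def plan(im,ci,x0,x1,y0,y1,z,res=.0005):
    """metric plan view at height z: rows run from x1 down to x0, columns from y1 down to y0"""
    xs=np.arange(x1,x0,-res); ys=np.arange(y1,y0,-res); X,Y=np.meshgrid(xs,ys,indexing="ij")
    m=px(ci,np.stack([X,Y,np.full_like(X,z)],-1)).astype(np.float32).reshape(X.shape+(2,))
    return cv2.remap(im,m,None,cv2.INTER_CUBIC)
def rot():
    o=observe(); q=o["ee_rot"]; return o,R.from_quat([q[1],q[2],q[3],q[0]])
def go(xyz,yaw=None):
    """shift in tool axes (mm) and turn about tool z (deg) to TCP target; yaw = heading of tool y (closing line), mod 180"""
    o,r=rot(); M=r.as_matrix(); d=M.T@(np.array(xyz)-o["tcp_pos"])*1000
    yw=math.degrees(math.atan2(M[1,1],M[0,1])); s="t%.1f tcp %s yaw_y %.1f q1 %.2f q7 %.2f tilt %.2f | shift %s"%(o["t"],np.round(o["tcp_pos"],4),yw,o["q"][0],o["q"][6],math.degrees(math.acos(-M[2,2])),np.round(d,1))
    if yaw is not None: s+=" turn_z %.1f"%(-((yaw-yw+180)%360-180))
    print(s)
E
cat > m.py <<'E'
from h import *
import cell
print([n for n in dir(cell) if not n.startswith("_")], getattr(cell,"pinch_z",None))
ci=camera_info("top"); im=cv2.cvtColor(cv2.imread("pics/top0.png"),cv2.COLOR_BGR2RGB)
a=plan(im,ci,.38,.60,-.42,-.18,.013); b=plan(im,ci,.36,.58,.16,.40,.012)
cv2.imwrite("pics/ab.png",np.hstack([b,a])[:,:,::-1][:, :])
print(a.shape,b.shape, camera_info("wrist")["fx"])
M=np.linalg.inv(np.vstack([np.hstack([rot()[1].as_matrix(),rot()[0]["tcp_pos"][:,None]]),[0,0,0,1]]))@camera_info("wrist")["T"]
print(np.round(M,3))
E
python3 m.py
```

```text
['Unreachable', 'camera_info', 'close_job', 'find_in', 'grab_frame', 'observe', 'pinch_z'] 0.0539
(440, 480, 3) (440, 480, 3) 413.17688584884485
[[-0.    -0.957 -0.289  0.074]
 [ 1.    -0.001  0.001 -0.001]
 [-0.001 -0.289  0.957 -0.071]
 [ 0.     0.     0.     1.   ]]
```

```bash
python3 -c "
import cv2;a=cv2.imread('pics/ab.png');cv2.imwrite('pics/ab2.png',cv2.resize(a,(800,int(a.shape[0]*800/a.shape[1]))))"
```

```text
(no output)
```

View pics/ab2.png

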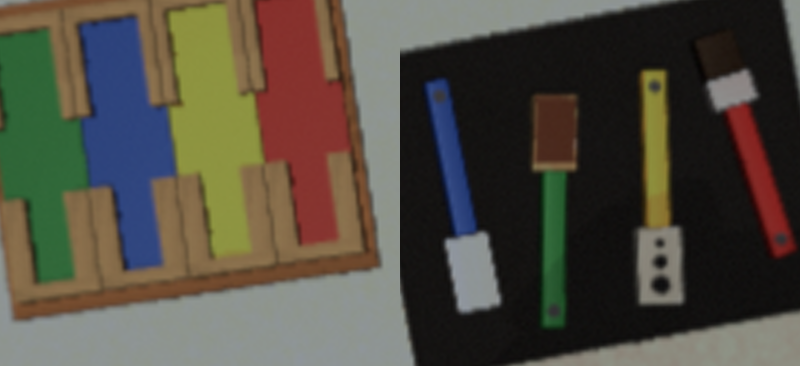

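The plan view shows every pocket's wide end at the far side (+x). Spatula and gauge heads point towards -x, so they need a half turn; sander and brush heads already point to +x. Next I measure by colour.

```bash
cat > seg.py <<'E'
from h import *
from scipy.optimize import minimize
HUE={"red":[(0,8),(172,180)],"yellow":[(22,34)],"green":[(50,75)],"blue":[(105,122)]}
def mask(a,c,smin=110,vmin=40):
    h=cv2.cvtColor(np.ascontiguousarray(a),cv2.COLOR_RGB2HSV); m=np.zeros(h.shape[:2],np.uint8)
    for lo,hi in HUE[c]: m|=cv2.inRange(h,(lo,smin,vmin),(hi,255,255))
    return cv2.morphologyEx(m,cv2.MORPH_OPEN,np.ones((5,5)))
def big(m):
    n,l,s,c=cv2.connectedComponentsWithStats(m)
    if n<2: return None
    k=1+np.argmax(s[1:,4]); ij=np.argwhere(l==k); return ij,s[k,4]
def tool(im,ci,c,win=(.36,.62,-.44,-.16),z=.013,res=.0005):
    """handle centroid, axis line heading (deg, mod 180), length/width (mm)"""
    b=big(mask(plan(im,ci,*win,z,res),c))
    if b is None: return None
    ij=b[0].astype(np.float32); (r,cc),(w,h),_=cv2.minAreaRect(ij); m=ij.mean(0); u=np.linalg.svd(np.cov((ij-m).T))[0][:,0]
    xy=np.array([win[1]-m[0]*res,win[3]-m[1]*res]); return xy,math.degrees(math.atan2(-u[1],-u[0]))%180,np.round(np.array([max(w,h),min(w,h)])*res*1000,1)
def disc(im,ci,xy,z=.012,res=.0005,r=.05):
    a=plan(im,ci,xy[0]-r,xy[0]+r,xy[1]-r,xy[1]+r,z,res).astype(int)
    bg=np.median(np.concatenate([a[0],a[-1],a[:,0],a[:,-1]]),0)
    # shadows keep the table's chroma; discs do not (or are very dark)
    ch=np.abs(a/(a.sum(2,keepdims=True)+1)-bg/(bg.sum()+1)).sum(2)
    m=(ch>.05).astype(np.uint8)*255; m=cv2.morphologyEx(m,cv2.MORPH_CLOSE,np.ones((25,25)))
    m=cv2.morphologyEx(m,cv2.MORPH_OPEN,np.ones((15,15)))
    n,l,s,c=cv2.connectedComponentsWithStats(m); k=1+np.argmax(s[1:,4]) ; ij=np.argwhere(l==k).astype(np.float32)
    (cr,cc),(w,h),_=cv2.minAreaRect(ij); mm=ij.mean(0)
    return np.array([xy[0]+r-mm[0]*res,xy[1]+r-mm[1]*res]),np.array([xy[0]+r-cr*res,xy[1]+r-cc*res]),2*math.sqrt(s[k,4]/math.pi)*res*1000
E
cat > m2.py <<'E'
from seg import *
ci=camera_info("top"); im=cv2.cvtColor(cv2.imread("pics/top0.png"),cv2.COLOR_BGR2RGB)
for c in HUE: print(c,tool(im,ci,c))
win=(.36,.60,.14,.42); res=.0005; a=plan(im,ci,*win,.009,res)
F=np.array([[-76,12.5],[-24,12.5],[-24,26],[20,26],[20,18.5],[76,18.5],[76,-18.5],[20,-18.5],[20,-26],[-24,-26],[-24,-12.5],[-76,-12.5]])/1000
for c in HUE:
    m=mask(a,c)>0
    def cost(p):
        t=p[2]; Rm=np.array([[math.cos(t),-math.sin(t)],[math.sin(t),math.cos(t)]]); W=F@Rm.T+p[:2]
        ij=np.stack([(win[3]-W[:,1])/res,(win[1]-W[:,0])/res],-1)
        k=np.zeros(m.shape,np.uint8); cv2.fillPoly(k,[np.round(ij*16).astype(np.int32)],1,shift=4); k=k>0
        return 1-(k&m).sum()/(k|m).sum()
    ij=np.argwhere(m).mean(0); p0=[win[1]-ij[0]*res,win[3]-ij[1]*res,.15]
    r=minimize(cost,p0,method="Nelder-Mead",options=dict(initial_simplex=np.array(p0)+np.array([[0,0,0],[.008,0,0],[0,.008,0],[0,0,.15]])))
    print("pocket",c,np.round(r.x[:2],4),round(math.degrees(r.x[2]),1),round(r.fun,3))
for n,xy in dict(d66=(.439+.02,.07),d46=(.543,.071),d36=(.55,-.052),d56=(.439,-.075)).items():
    print(n,disc(im,ci,xy,r=.06 if n=="d66" else .04))
p=disc(im,ci,(.67,-.002),z=.014,r=.07);print("plate",p)
E
python3 m2.py; grep -n disc66 /dev/null
python3 - <<'E'
import sys; sys.path.insert(0,'.')
from h import *
ci=camera_info("top"); K=np.array([[ci["fx"],0,ci["cx"]],[0,ci["fy"],ci["cy"]],[0,0,1.]])
for n,p,z in [("d66",(298,302),.012),("d46",(300,260),.012),("d36",(363,257),.012),("d56",(373,313),.012),("plate",(339,198),.014)]:
    v=cv2.undistortPoints(np.array([[p]],float),K,np.array(ci["D"]))[0,0]; d=ci["T"][:3,:3]@[v[0],v[1],1]; o=ci["T"][:3,3]; print(n,np.round(o+d*(z-o[2])/d[2],4))
E
```

```text
red (array([ 0.49200147, -0.39626336], dtype=float32), 18.083685519034344, array([95.4, 18. ]))
yellow (array([ 0.5125792 , -0.33388048], dtype=float32), 1.1956714789845808, array([95.6, 17.2]))
green (array([ 0.45161256, -0.2720688 ], dtype=float32), 179.6144133928069, array([93.6, 15. ]))
blue (array([ 0.5050993 , -0.21035391], dtype=float32), 11.26230751388491, array([95.7, 16.2]))
pocket red [0.5093 0.2194] 8.5 0.052
pocket yellow [0.5017 0.2725] 8.5 0.029
pocket green [0.4874 0.3773] 8.4 0.125
pocket blue [0.4935 0.3249] 8.9 0.116
d66 (array([0.46016985, 0.0748204 ], dtype=float32), array([0.46025, 0.07475]), 66.57915195461315)
d46 (array([0.544805 , 0.0714591], dtype=float32), array([0.54475, 0.0715 ]), 47.22034257306329)
d36 (array([ 0.5506671, -0.0551068], dtype=float32), array([ 0.55075, -0.05525]), 36.13016528110169)
d56 (array([ 0.4403043 , -0.07486892], dtype=float32), array([ 0.4405 , -0.07475]), 57.06408796835518)
plate (array([ 0.6300994 , -0.00713526], dtype=float32), array([ 0.62973486, -0.00706087]), 20.75266912969676)
d66 [0.459  0.0733 0.012 ]
d46 [0.5436 0.071  0.012 ]
d36 [ 0.5507 -0.056   0.012 ]
d56 [ 0.4386 -0.0759  0.012 ]
plate [ 0.6723 -0.0067  0.014 ]
```

```bash
cat >> h.py <<'E'
def rows(*wps):
    """wps: (opening mm, xyz, yaw_y deg or None). Prints distance budget per row, from the measured pose, rounded."""
    o,r=rot(); M=r.as_matrix(); p=o["tcp_pos"]*1000; yw=math.degrees(math.atan2(M[1,1],M[0,1]))
    print("t%.1f tcp %s yaw %.1f q1 %.2f q7 %.2f tilt %.2f grip %.2f F %.0f"%(o["t"],np.round(p,1),yw,o["q"][0],o["q"][6],math.degrees(math.acos(min(1,-M[2,2]))),o["gripper_width"]*85.4,o["gripper_force"]))
    out=[]
    for op,xyz,yaw in wps:
        g=np.array(xyz)*1000; dy=0 if yaw is None else (yaw-yw); n=max(1,math.ceil(np.linalg.norm(g-p)/40),math.ceil(abs(dy)/7)); p0=p.copy(); y0=yw
        for k in range(1,n+1):
            a=math.radians(yw); Y=np.array([math.cos(a),math.sin(a),0]); Z=np.array([0,0,-1]); X=np.cross(Y,Z); A=np.stack([X,Y,Z])
            s=np.round(A@(p0+(g-p0)*k/n-p)*2)/2; t=round((y0+dy*k/n-yw)*5)/5
            out.append("%g %g %g %g 0 0 %g"%(op,s[0]+0,s[1]+0,s[2]+0,-t+0)); p=p+A.T@s; yw+=t
    for i in range(0,len(out),12): print("; ".join(out[i:i+12]))
def yawnow():
    M=rot()[1].as_matrix(); return math.degrees(math.atan2(M[1,1],M[0,1]))
def grip(origin,head,off=-.002):
    h=math.radians(head); return np.array(origin)+off*np.array([math.cos(h),math.sin(h)])
E
python3 - <<'E'
from h import *
g=grip((.5134,-.3893),18.1)
rows((40,[*g,.16],-71.9),(40,[*g,.077],-71.9))
E
```

```text
t1.2 tcp [ 272.8 -671.7  303.9] yaw -67.9 q1 1.11 q7 -0.08 tilt 0.00 grip 85.43 F 0
40 32.5 -17 14.5 0 0 0.4; 40 33 -17.5 14.5 0 0 0.4; 40 32.5 -17.5 14 0 0 0.4; 40 32 -18 14.5 0 0 0.4; 40 32.5 -18 14.5 0 0 0.4; 40 32 -18 14.5 0 0 0.4; 40 32 -18.5 14 0 0 0.4; 40 32 -19 14.5 0 0 0.4; 40 31.5 -18.5 14.5 0 0 0.4; 40 31.5 -19.5 14.5 0 0 0.4; 40 0 0 27.5 0 0 0; 40 0 0 27.5 0 0 0
40 0 0 28 0 0 0
```

jog_arm(steps="40 32.5 -17 14.5 0 0 0.4; 40 33 -17.5 14.5 0 0 0.4; 40 32.5 -17.5 14 0 0 0.4; 40 32 -18 14.5 0 0 0.4; 40 32.5 -18 14.5 0 0 0.4; 40 32 -18 14.5 0 0 0.4; 40 32 -18.5 14 0 0 0.4; 40 32 -19 14.5 0 0 0.4; 40 31.5 -18.5 14.5 0 0 0.4; 40 31.5 -19.5 14.5 0 0 0.4; 40 0 0 0 0 0 0; 40 0 0 0 0 0 0", newtons=40)

```text
t: 2.2
tcp_pos: [0.5134, -0.3868, 0.1588]
ee_rot: [-0.001, 0.987, 0.16, -0.0]
wrist_force: [-0.1, -0.1, 1.5]
gripper_width: 0.465
gripper_force: 0.0
```

Run:
```python
from seg import *
ci=camera_info("wrist"); im=grab_frame("wrist"); cv2.imwrite("pics/w1.png",im[:,:,::-1])
print(tool(im,ci,"red",(.40,.62,-.44,-.34),.014),tool(im,ci,"yellow",(.40,.62,-.40,-.28),.014))
g=grip((.5134,-.3893),18.1)
rows((40,[*g,.077],-71.9))
```

```text
(array([ 0.49140465, -0.39338052], dtype=float32), 18.110991929296766, array([94.9, 14.6])) (array([ 0.50257707, -0.3306809 ], dtype=float32), 1.7347896851205866, array([82.4, 12.2]))
t2.2 tcp [ 512.  -389.   159.5] yaw -71.8 q1 0.54 q7 -0.66 tilt 0.04 grip 39.93 F 0
40 -0.5 0 27.5 0 0 0; 40 0 0.5 27.5 0 0 0; 40 -0.5 0 27.5 0 0 0.2
```

View pics/w1.png

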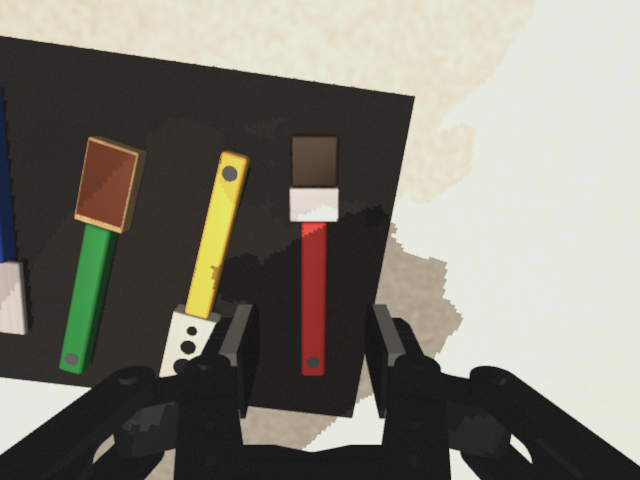

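The wrist view shows the red brush handle (313,300) centred between the fingers, the gauge head at (190,345) clear of the left finger.

jog_arm(steps="40 0 0 27.5 0 0 0; 40 0 0 27.5 0 0 0; 40 0 0 25 0 0 0; 40 0 0 0 0 0 0; 0 0 0 0 0 0 0; 0 0 0 0 0 0 0; 0 0 0 0 0 0 0; 0 0 0 0 0 0 0; 0 0 0 0 0 0 0")

```text
t: 3.0
tcp_pos: [0.5118, -0.3906, 0.0815]
ee_rot: [0.001, 0.988, 0.157, 0.001]
wrist_force: [-1.0, 0.2, 7.1]
gripper_width: 0.149
gripper_force: 41.0
```

Run:
```python
from h import *
g=grip((.5093,.2194),8.5)
y=yawnow(); c=rot()[0]["tcp_pos"]
rows((0,[c[0],c[1],.17],None),(0,[*g,.17],-81.5))
```

```text
t3.0 tcp [ 511.8 -390.6   81.5] yaw -71.9 q1 0.55 q7 -0.65 tilt 0.14 grip 12.75 F 41
0 0 0 -29.5 0 0 0; 0 0 0 -29.5 0 0 0; 0 0 0 -29.5 0 0 0; 0 11.5 -36.5 0 0 0 0.6; 0 11 -36 0 0 0 0.6; 0 11 -37 0 0 0 0.6; 0 10.5 -36.5 0 0 0 0.6; 0 10 -36.5 0 0 0 0.6; 0 9.5 -37 0 0 0 0.6; 0 9.5 -37 0 0 0 0.6; 0 9 -37 0 0 0 0.6; 0 8.5 -37.5 0 0 0 0.6
0 8 -37 0 0 0 0.6; 0 7.5 -37.5 0 0 0 0.6; 0 7.5 -37 0 0 0 0.6; 0 7 -37.5 0 0 0 0.6; 0 6.5 -37.5 0 0 0 0.6; 0 6 -38 0 0 0 0.6; 0 5.5 -37.5 0 0 0 0.6
```

jog_arm(steps="0 0 0 -29.5 0 0 0; 0 0 0 -29.5 0 0 0; 0 0 0 -29.5 0 0 0; 0 11.5 -36.5 0 0 0 0.6; 0 11 -36 0 0 0 0.6; 0 11 -37 0 0 0 0.6; 0 10.5 -36.5 0 0 0 0.6; 0 10 -36.5 0 0 0 0.6; 0 9.5 -37 0 0 0 0.6; 0 9.5 -37 0 0 0 0.6; 0 9 -37 0 0 0 0.6; 0 8.5 -37.5 0 0 0 0.6")

```text
t: 4.0
tcp_pos: [0.5089, -0.0448, 0.169]
ee_rot: [-0.0, 0.994, 0.11, 0.001]
wrist_force: [0.4, 0.1, 0.0]
gripper_width: 0.143
gripper_force: 40.1
```

jog_arm(steps="0 8 -37 0 0 0 0.6; 0 7.5 -37.5 0 0 0 0.6; 0 7.5 -37 0 0 0 0.6; 0 7 -37.5 0 0 0 0.6; 0 6.5 -37.5 0 0 0 0.6; 0 6 -38 0 0 0 0.6; 0 5.5 -37.5 0 0 0 0.6; 0 0 0 0 0 0 0; 0 0 0 0 0 0 0")

```text
t: 4.75
tcp_pos: [0.506, 0.223, 0.1687]
ee_rot: [-0.001, 0.997, 0.077, 0.0]
wrist_force: [0.0, -0.4, -0.8]
gripper_width: 0.144
gripper_force: 40.1
```

```bash
cat > at.py <<'E'
import sys
from seg import *
# at.py colour pocketx pockety headdeg : where the held/laid tool's handle and the pocket's floor seem to be, from wrist
c,x,y=sys.argv[1],float(sys.argv[2]),float(sys.argv[3])
rows((0,[*grip((x,y),8.5),.0865],None))
ci=camera_info("wrist"); im=grab_frame("wrist"); cv2.imwrite("pics/%s.png"%sys.argv[4],im[:,:,::-1])
E
python3 at.py red .5093 .2194 w2
```

```text
t4.8 tcp [506.  223.  168.7] yaw -81.2 q1 -0.66 q7 -1.65 tilt 0.09 grip 12.34 F 40
0 0 1.5 27.5 0 0 0; 0 0.5 1 27.5 0 0 0; 0 0 1.5 27 0 0 0
```

View pics/w2.png

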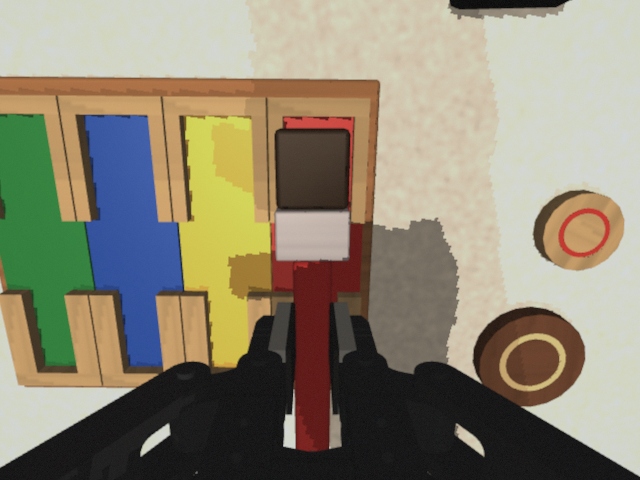

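The wrist view shows the brush held straight over the red pocket: head (312,195), pocket opening columns about 280–355. I lower it.

jog_arm(steps="0 0 0.5 27.5 0 0 0; 0 0.5 0.5 27.5 0 0 0; 0 0 0.5 25 0 0 0; 0 0 0 0 0 0 0; 0 0 0 1.5 0 0 0; 0 0 0 0 0 0 0")

```text
t: 5.3
tcp_pos: [0.5075, 0.2167, 0.087]
ee_rot: [0.0, 0.997, 0.073, -0.0]
wrist_force: [-0.8, -0.0, -0.5]
gripper_width: 0.144
gripper_force: 49.3
```

jog_arm(steps="0 0 0 1 0 0 0; 0 0 0 0 0 0 0; 30 0 0 0 0 0 0; 30 0 0 0 0 0 0; 30 0 0 0 0 0 0; 34 0 0 -30 0 0 0; 34 0 0 -30 0 0 0; 34 0 0 -30 0 0 0; 34 0 0 0 0 0 0")

```text
t: 6.05
tcp_pos: [0.5088, 0.219, 0.1805]
ee_rot: [-0.001, 0.997, 0.074, 0.003]
wrist_force: [0.7, 0.6, -1.4]
gripper_width: 0.398
gripper_force: 0.0
```

Run:
```python
from seg import *
ci=camera_info("top"); im=grab_frame("top"); cv2.imwrite("pics/t1.png",im[:,:,::-1])
for c in HUE: print(c,tool(im,ci,c))
cw=camera_info("wrist"); im=grab_frame("wrist"); cv2.imwrite("pics/w3.png",im[:,:,::-1])
g=grip((.4741,-.2722),-.4)
rows((34,[*g,.16],-90.4))
```

```text
red (array([ 0.51833314, -0.27299485], dtype=float32), 168.82751860041026, array([31.9, 19. ]))
yellow (array([ 0.51051223, -0.33406955], dtype=float32), 1.3978182575658264, array([95.2, 17.7]))
green (array([ 0.45116597, -0.27197996], dtype=float32), 179.64604236828367, array([94.1, 15.5]))
blue (array([ 0.50529903, -0.21024677], dtype=float32), 11.264266380104479, array([95.9, 16.6]))
t6.2 tcp [507.6 218.9 177.1] yaw -81.5 q1 -0.67 q7 -1.64 tilt 0.17 grip 33.83 F 0
34 -8.5 37 1.5 0 0 0.6; 34 -7.5 37 1 0 0 0.8; 34 -7.5 37 1.5 0 0 0.6; 34 -7 37.5 1.5 0 0 0.8; 34 -6.5 37 1 0 0 0.6; 34 -6 37.5 1.5 0 0 0.8; 34 -6 37.5 1 0 0 0.6; 34 -5 37.5 1.5 0 0 0.6; 34 -5 37.5 1.5 0 0 0.8; 34 -4 37.5 1 0 0 0.6; 34 -4 38 1.5 0 0 0.8; 34 -3 37.5 1.5 0 0 0.6
34 -3 38 1 0 0 0.8
```

View pics/w3.png

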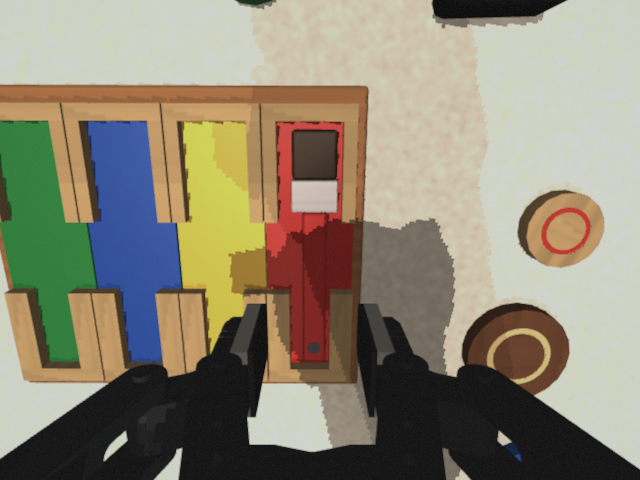

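The wrist view shows the brush lying home in the red pocket (head 315,155; handle 315,290). Next is the sander.

jog_arm(steps="34 -8.5 37 1.5 0 0 0.6; 34 -7.5 37 1 0 0 0.8; 34 -7.5 37 1.5 0 0 0.6; 34 -7 37.5 1.5 0 0 0.8; 34 -6.5 37 1 0 0 0.6; 34 -6 37.5 1.5 0 0 0.8; 34 -6 37.5 1 0 0 0.6; 34 -5 37.5 1.5 0 0 0.6; 34 -5 37.5 1.5 0 0 0.8; 34 -4 37.5 1 0 0 0.6; 34 -4 38 1.5 0 0 0.8; 34 -3 37.5 1.5 0 0 0.6")

```text
t: 7.15
tcp_pos: [0.4735, -0.2364, 0.1586]
ee_rot: [-0.0, 1.0, 0.002, -0.001]
wrist_force: [1.1, -0.1, -0.4]
gripper_width: 0.402
gripper_force: 0.0
```

jog_arm(steps="34 -3 38 1 0 0 0.8; 34 0 0 0 0 0 0; 34 0 0 0 0 0 0")

```text
t: 7.4
tcp_pos: [0.4704, -0.2751, 0.1576]
ee_rot: [0.0, 1.0, -0.007, -0.001]
wrist_force: [-0.2, 1.0, -0.1]
gripper_width: 0.401
gripper_force: 0.0
```

Run:
```python
from seg import *
ci=camera_info("wrist"); im=grab_frame("wrist")
print(tool(im,ci,"green",(.36,.58,-.34,-.20),.014))
g=grip((.4741,-.2722),-.4)
rows((34,[*g,.079],-90.4))
```

```text
(array([ 0.45073742, -0.2695161 ], dtype=float32), 179.5621240664593, array([94.1, 13.8]))
t7.5 tcp [ 470.9 -273.1  157.7] yaw -90.6 q1 0.34 q7 -0.99 tilt 0.12 grip 33.72 F 0
34 0.5 -0.5 39.5 0 0 0; 34 0.5 -0.5 39 0 0 -0.2
```

jog_arm(steps="34 0.5 -1 39.5 0 0 0; 34 0.5 0 39 0 0 0; 34 0 0 0 0 0 0; 0 0 0 0 0 0 0; 0 0 0 0 0 0 0; 0 0 0 0 0 0 0; 0 0 0 0 0 0 0; 0 0 0 0 0 0 0; 0 0 0 -30 0 0 0; 0 0 0 -30 0 0 0; 0 0 0 -30 0 0 0; 0 0 0 0 0 0 0")

```text
t: 8.45
tcp_pos: [0.4741, -0.2726, 0.1754]
ee_rot: [0.001, 1.0, -0.004, 0.003]
wrist_force: [0.3, -0.4, 0.1]
gripper_width: 0.148
gripper_force: 42.0
```

Run:
```python
from h import *
g=grip((.4863,.3771),8.5)
rows((0,[*g,.17],-81.5))
```

```text
t8.4 tcp [ 474.1 -272.6  175.4] yaw -90.5 q1 0.33 q7 -0.99 tilt 0.41 grip 12.65 F 42
0 0.5 -38 0.5 0 0 -0.6; 0 0.5 -38.5 0 0 0 -0.4; 0 1 -38 0.5 0 0 -0.6; 0 1 -38.5 0.5 0 0 -0.6; 0 2 -38 0 0 0 -0.4; 0 2 -38 0.5 0 0 -0.6; 0 2.5 -38.5 0 0 0 -0.6; 0 2.5 -38 0.5 0 0 -0.4; 0 3 -38 0.5 0 0 -0.6; 0 3.5 -38 0 0 0 -0.6; 0 4 -38 0.5 0 0 -0.4; 0 4 -38 0.5 0 0 -0.6
0 4.5 -38 0 0 0 -0.4; 0 5 -38 0.5 0 0 -0.6; 0 5 -37.5 0.5 0 0 -0.6; 0 5.5 -38 0 0 0 -0.4; 0 6 -38 0.5 0 0 -0.6
```

jog_arm(steps="0 0.5 -38 0.5 0 0 -0.6; 0 0.5 -38.5 0 0 0 -0.4; 0 1 -38 0 0 0 -0.6; 0 1 -38.5 0 0 0 -0.6; 0 2 -38 0 0 0 -0.4; 0 2 -38 0 0 0 -0.6; 0 2.5 -38.5 0 0 0 -0.6; 0 2.5 -38 0 0 0 -0.4; 0 3 -38 0 0 0 -0.6; 0 3.5 -38 0 0 0 -0.6; 0 4 -38 0 0 0 -0.4; 0 4 -38 0 0 0 -0.6")

```text
t: 9.45
tcp_pos: [0.4793, 0.1887, 0.1701]
ee_rot: [-0.0, 0.999, 0.052, 0.0]
wrist_force: [1.1, -0.6, -1.3]
gripper_width: 0.145
gripper_force: 41.9
```

jog_arm(steps="0 4.5 -38 0 0 0 -0.4; 0 5 -38 0 0 0 -0.6; 0 5 -37.5 0 0 0 -0.6; 0 5.5 -38 0 0 0 -0.4; 0 6 -38 0 0 0 -0.6; 0 0 0 0 0 0 0; 0 0 0 0 0 0 0")

```text
t: 10.03
tcp_pos: [0.4816, 0.3809, 0.1696]
ee_rot: [-0.001, 0.997, 0.077, 0.0]
wrist_force: [-0.3, -0.1, -0.7]
gripper_width: 0.146
gripper_force: 41.9
```

```bash
cat > held.py <<'E'
# held.py colour px py : held tool's handle and its head end seen by the wrist camera, at the grip height; then way down
import sys
from seg import *
c,x,y=sys.argv[1],float(sys.argv[2]),float(sys.argv[3])
g=grip((x,y),8.5); rows((0,[*g,.087],-81.5 if yawnow()<0 else 98.5))
cv2.imwrite("pics/h_%s.png"%c,grab_frame("wrist")[:,:,::-1]); o=rot()[0]; print(np.round(o["tcp_pos"],4),np.round(o["wrist_force"],1))
E
python3 held.py green .4863 .3771
```

```text
t10.0 tcp [481.6 380.9 169.6] yaw -81.2 q1 -0.94 q7 -1.86 tilt 0.07 grip 12.44 F 42
0 0.5 1.5 27.5 0 0 0; 0 1 1.5 27.5 0 0 0.2; 0 0.5 1.5 27.5 0 0 0
[0.482  0.3785 0.1696] [-0.4 -0.8 -0.9]
```

jog_arm(steps="0 0.5 0.5 27.5 0 0 0; 0 1 1 27.5 0 0 0.2; 0 0.5 1 27 0 0 0; 0 0 0 0 0 0 0; 0 0 0 1 0 0 0; 0 0 0 0 0 0 0; 30 0 0 0 0 0 0; 30 0 0 0 0 0 0; 30 0 0 0 0 0 0; 34 0 0 -30 0 0 0; 34 0 0 -30 0 0 0; 34 0 0 -30 0 0 0")

```text
t: 11.08
tcp_pos: [0.4848, 0.3755, 0.178]
ee_rot: [0.0, 0.997, 0.072, -0.0]
wrist_force: [0.8, 0.3, 0.4]
gripper_width: 0.405
gripper_force: 0.0
```

Run:
```python
from seg import *
cw=camera_info("wrist"); im=grab_frame("wrist"); cv2.imwrite("pics/w4.png",im[:,:,::-1])
ci=camera_info("top"); im=grab_frame("top"); cv2.imwrite("pics/t2.png",im[:,:,::-1])
for c in HUE: print(c,tool(im,ci,c))
g=grip((.483,-.2148),191.3)
rows((34,[*g,.16],-78.7))
```

```text
red None
yellow (array([ 0.51051164, -0.33401644], dtype=float32), 1.4558463844001786, array([95.2, 17.6]))
green None
blue (array([ 0.5052727 , -0.21031363], dtype=float32), 11.304000188842197, array([95.8, 16.5]))
t11.2 tcp [486.7 376.8 181.7] yaw -81.7 q1 -0.94 q7 -1.86 tilt 0.42 grip 34.07 F 0
34 -6 39 1.5 0 0 -0.2; 34 -5.5 39 1.5 0 0 -0.2; 34 -6.5 39 1.5 0 0 -0.2; 34 -6 39 1.5 0 0 -0.2; 34 -6.5 38.5 1 0 0 -0.2; 34 -6.5 39 1.5 0 0 -0.2; 34 -6.5 39 1.5 0 0 -0.2; 34 -6.5 39 1.5 0 0 -0.2; 34 -7 38.5 1.5 0 0 -0.2; 34 -7 39 1.5 0 0 -0.2; 34 -7.5 38.5 1.5 0 0 -0.2; 34 -7 39 1.5 0 0 -0.2
34 -7.5 38.5 1.5 0 0 -0.2; 34 -7.5 38.5 1 0 0 -0.2; 34 -8 39 1.5 0 0 -0.2
```

View pics/w4.png

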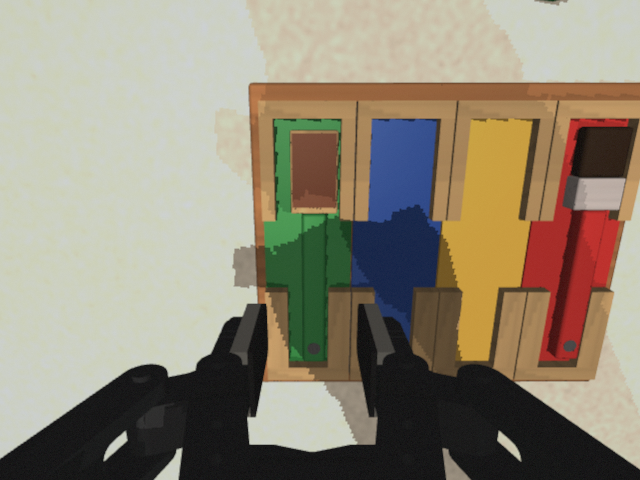

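The sander is home in the green pocket (head 315,170; handle 315,285), and the brush still lies in the red one. Next is the spatula.

jog_arm(steps="34 -6 39 1.5 0 0 -0.2; 34 -5.5 39 1.5 0 0 -0.2; 34 -6.5 39 1.5 0 0 -0.2; 34 -6 39 1 0 0 -0.2; 34 -6.5 38.5 1 0 0 -0.2; 34 -6.5 39 1 0 0 -0.2; 34 -6.5 39 1 0 0 -0.2; 34 -6.5 39 1 0 0 -0.2; 34 -7 38.5 1 0 0 -0.2; 34 -7 39 1 0 0 -0.2; 34 -7.5 38.5 1 0 0 -0.2; 34 -7 39 1 0 0 -0.2")

```text
t: 12.18
tcp_pos: [0.4833, -0.0991, 0.1633]
ee_rot: [-0.0, 0.996, 0.094, 0.0]
wrist_force: [0.4, 0.7, 0.0]
gripper_width: 0.396
gripper_force: 0.0
```

jog_arm(steps="34 -7.5 38.5 1 0 0 -0.2; 34 -7.5 38.5 1 0 0 -0.2; 34 -8 39 1 0 0 -0.2; 34 0 0 0 0 0 0; 34 0 0 0 0 0 0")

```text
t: 12.6
tcp_pos: [0.4824, -0.2184, 0.1603]
ee_rot: [0.0, 0.995, 0.096, 0.0]
wrist_force: [-0.1, 0.7, -0.3]
gripper_width: 0.398
gripper_force: 0.0
```

Run:
```python
from seg import *
ci=camera_info("wrist"); im=grab_frame("wrist")
print(tool(im,ci,"blue",(.40,.60,-.27,-.15),.014))
g=grip((.483,-.2148),191.3)
rows((34,[*g,.079],-78.7))
```

```text
(array([ 0.5023651 , -0.20817025], dtype=float32), 11.201439925158919, array([94.2, 14.3]))
t12.7 tcp [ 482.7 -216.3  160.2] yaw -78.8 q1 0.26 q7 -0.94 tilt 0.01 grip 33.61 F 0
34 1 -0.5 27 0 0 0; 34 0.5 -0.5 27 0 0 0; 34 1 -0.5 27 0 0 -0.2
```

jog_arm(steps="34 0 -0.5 27 0 0 0; 34 0.5 -0.5 27 0 0 0; 34 0 -0.5 27 0 0 0; 34 0 0 0 0 0 0; 0 0 0 0 0 0 0; 0 0 0 0 0 0 0; 0 0 0 0 0 0 0; 0 0 0 0 0 0 0; 0 0 0 0 0 0 0; 0 0 0 -35 0 0 0; 0 0 0 -35 0 0 0; 0 0 0 -30 0 0 0")

```text
t: 13.65
tcp_pos: [0.4832, -0.2141, 0.1813]
ee_rot: [-0.0, 0.995, 0.098, -0.0]
wrist_force: [-0.1, -0.1, -1.2]
gripper_width: 0.145
gripper_force: 43.7
```

Run:
```python
from h import *
g=grip((.4941,.3247),8.5)
rows((0,[*g,.17],98.5))
```

```text
t13.7 tcp [ 483.2 -214.1  181.3] yaw -78.7 q1 0.24 q7 -0.94 tilt 0.01 grip 12.42 F 44
0 4.5 -20 0.5 0 0 -6.8; 0 6.5 -20 0.5 0 0 -6.8; 0 9 -18.5 0.5 0 0 -6.8; 0 11.5 -17.5 0 0 0 -6.8; 0 13 -16 0.5 0 0 -6.8; 0 15 -14 0.5 0 0 -6.8; 0 16.5 -12.5 0.5 0 0 -7; 0 18 -10.5 0.5 0 0 -6.8; 0 19 -8 0.5 0 0 -6.8; 0 20 -6 0.5 0 0 -6.8; 0 20.5 -3.5 0.5 0 0 -6.8; 0 20.5 -1 0 0 0 -6.8
0 20.5 1.5 0.5 0 0 -6.8; 0 20.5 4 0.5 0 0 -6.8; 0 20 6 0.5 0 0 -6.8; 0 18.5 9 0.5 0 0 -6.8; 0 18 10.5 0.5 0 0 -6.8; 0 16 13 0.5 0 0 -6.8; 0 15 14.5 0 0 0 -7; 0 12.5 16 0.5 0 0 -6.8; 0 11 18 0.5 0 0 -6.8; 0 8.5 18.5 0.5 0 0 -6.8; 0 6.5 20 0.5 0 0 -6.8; 0 4 20.5 0.5 0 0 -6.8
0 1.5 20.5 0.5 0 0 -6.8; 0 -1 20.5 0.5 0 0 -6.8
```

jog_arm(steps="0 4.5 -20 0.5 0 0 -6.8; 0 6.5 -20 0.5 0 0 -6.8; 0 9 -18.5 0.5 0 0 -6.8; 0 11.5 -17.5 0 0 0 -6.8; 0 13 -16 0.5 0 0 -6.8; 0 15 -14 0.5 0 0 -6.8; 0 16.5 -12.5 0.5 0 0 -7; 0 18 -10.5 0.5 0 0 -6.8; 0 19 -8 0.5 0 0 -6.8; 0 20 -6 0.5 0 0 -6.8; 0 20.5 -3.5 0.5 0 0 -6.8; 0 20.5 -1 0 0 0 -6.8")

```text
t: 14.65
tcp_pos: [0.4874, 0.0353, 0.175]
ee_rot: [0.0, 0.686, 0.728, 0.0]
wrist_force: [0.4, -0.5, -1.2]
gripper_width: 0.147
gripper_force: 43.7
```

jog_arm(steps="0 20.5 1.5 0.5 0 0 -6.8; 0 20.5 4 0.5 0 0 -6.8; 0 20 6 0.5 0 0 -6.8; 0 18.5 9 0.5 0 0 -6.8; 0 18 10.5 0.5 0 0 -6.8; 0 16 13 0.5 0 0 -6.8; 0 15 14.5 0 0 0 -7; 0 12.5 16 0.5 0 0 -6.8; 0 11 18 0.5 0 0 -6.8; 0 8.5 18.5 0.5 0 0 -6.8; 0 6.5 20 0.5 0 0 -6.8; 0 4 20.5 0.5 0 0 -6.8")

```text
t: 15.65
tcp_pos: [0.4915, 0.284, 0.1696]
ee_rot: [0.001, 0.042, 0.999, -0.0]
wrist_force: [1.1, -0.1, -0.5]
gripper_width: 0.143
gripper_force: 43.7
```

jog_arm(steps="0 1.5 20.5 0.5 0 0 -6.8; 0 -1 20.5 0.5 0 0 -6.8; 0 0 0 0 0 0 0; 0 0 0 0 0 0 0")

```text
t: 15.98
tcp_pos: [0.492, 0.3251, 0.1682]
ee_rot: [0.0, -0.074, 0.997, 0.0]
wrist_force: [0.0, 0.1, -0.4]
gripper_width: 0.144
gripper_force: 43.7
```

```bash
python3 held.py blue .4941 .3247
```

```text
t16.0 tcp [492.  325.1 168.2] yaw 98.5 q1 -0.25 q7 0.37 tilt 0.04 grip 12.34 F 44
0 0 0 27 0 0 0; 0 0 -0.5 27 0 0 0; 0 0 0 27 0 0 0
[0.4921 0.3239 0.168 ] [ 0.2 -0.3 -0.9]
```

View pics/h_blue.png

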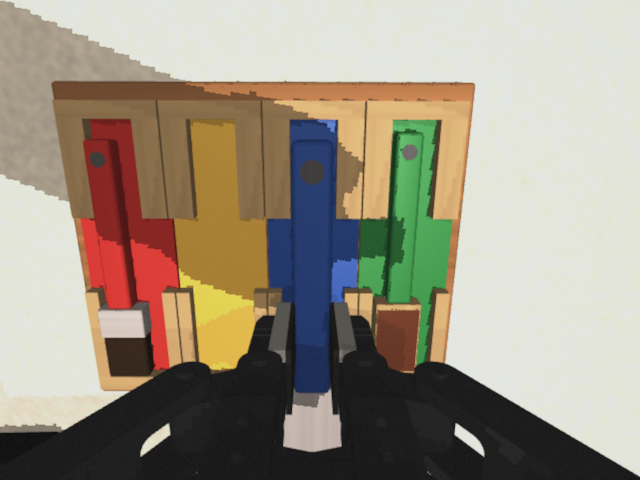

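The spatula is held straight over the blue pocket with its blade in the wide end (handle column 313, pocket slot 290–337). I lower it.

jog_arm(steps="0 0 0 27 0 0 0; 0 0 0 27 0 0 0; 0 0 0 27 0 0 0; 0 0 0 0 0 0 0; 0 0 0 1 0 0 0; 0 0 0 0 0 0 0; 30 0 0 0 0 0 0; 30 0 0 0 0 0 0; 30 0 0 0 0 0 0; 34 0 0 -30 0 0 0; 34 0 0 -30 0 0 0; 34 0 0 -30 0 0 0")

```text
t: 17.03
tcp_pos: [0.4917, 0.3242, 0.1771]
ee_rot: [-0.001, -0.074, 0.997, -0.0]
wrist_force: [0.9, 0.5, -0.4]
gripper_width: 0.398
gripper_force: 0.0
```

Run:
```python
from seg import *
cw=camera_info("wrist"); im=grab_frame("wrist"); cv2.imwrite("pics/w5.png",im[:,:,::-1])
ci=camera_info("top"); im=grab_frame("top"); cv2.imwrite("pics/t3.png",im[:,:,::-1])
t=tool(im,ci,"yellow"); print(t)
g=t[0]-[.0225-.001,0]
rows((34,[*g,.16],t[1]+90))
rows((34,[*g,.16],t[1]-90))
```

```text
(array([ 0.5105229 , -0.33408922], dtype=float32), 1.439374743627976, array([95.2, 17.6]))
t17.1 tcp [493.4 325.7 180.5] yaw 98.5 q1 -0.23 q7 0.39 tilt 0.39 grip 33.92 F 0
34 6 -38.5 1 0 0 0.4; 34 5.5 -38 1.5 0 0 0.4; 34 5.5 -38.5 1 0 0 0.4; 34 5.5 -38.5 1.5 0 0 0.4; 34 4.5 -38.5 1 0 0 0.4; 34 5 -38.5 1 0 0 0.4; 34 4 -38.5 1.5 0 0 0.4; 34 4.5 -39 1 0 0 0.6; 34 3.5 -38.5 1.5 0 0 0.4; 34 3.5 -38.5 1 0 0 0.4; 34 3 -39 1 0 0 0.4; 34 3 -38.5 1.5 0 0 0.4
34 2.5 -38.5 1 0 0 0.4; 34 2.5 -39 1.5 0 0 0.4; 34 2 -38.5 1 0 0 0.4; 34 1.5 -39 1.5 0 0 0.4; 34 1.5 -39 1 0 0 0.4
t17.1 tcp [493.4 325.7 180.5] yaw 98.5 q1 -0.23 q7 0.39 tilt 0.39 grip 33.92 F 0
34 4 -24 1 0 0 7; 34 0.5 -24.5 0.5 0 0 6.8; 34 -2 -24.5 1 0 0 7; 34 -5 -24 0.5 0 0 7; 34 -8 -23 1 0 0 6.8; 34 -10.5 -22 0.5 0 0 7; 34 -13.5 -20.5 1 0 0 6.8; 34 -15.5 -19 0.5 0 0 7; 34 -17.5 -16.5 1 0 0 7; 34 -20 -14.5 0.5 0 0 6.8; 34 -21 -12 1 0 0 7; 34 -22.5 -9.5 0.5 0 0 7
34 -23.5 -6.5 1 0 0 6.8; 34 -24.5 -4 0.5 0 0 7; 34 -24 -1 1 0 0 7; 34 -24.5 2.5 0.5 0 0 6.8; 34 -24 5 1 0 0 7; 34 -23 8 0.5 0 0 6.8; 34 -22 10.5 1 0 0 7; 34 -20.5 13.5 0.5 0 0 7; 34 -19 15.5 1 0 0 6.8; 34 -17 17.5 0.5 0 0 7; 34 -14.5 20 1 0 0 7; 34 -12 21 0.5 0 0 6.8
34 -9 22.5 1 0 0 7; 34 -7 23.5 0.5 0 0 7; 34 -3.5 24.5 1 0 0 6.8
```

jog_arm(steps="34 4 -24 1 0 0 7; 34 0.5 -24.5 0.5 0 0 6.8; 34 -2 -24.5 1 0 0 7; 34 -5 -24 0.5 0 0 7; 34 -8 -23 1 0 0 6.8; 34 -10.5 -22 0.5 0 0 7; 34 -13.5 -20.5 0 0 0 6.8; 34 -15.5 -19 0.5 0 0 7; 34 -17.5 -16.5 0 0 0 7; 34 -20 -14.5 0.5 0 0 6.8; 34 -21 -12 0 0 0 7; 34 -22.5 -9.5 0.5 0 0 7")

```text
t: 18.13
tcp_pos: [0.4903, 0.03, 0.17]
ee_rot: [0.0, 0.609, 0.793, 0.0]
wrist_force: [-0.1, 0.2, -0.2]
gripper_width: 0.4
gripper_force: 0.0
```

jog_arm(steps="34 -23.5 -6.5 1 0 0 6.8; 34 -24.5 -4 0.5 0 0 7; 34 -24 -1 1 0 0 7; 34 -24.5 2.5 0.5 0 0 6.8; 34 -24 5 1 0 0 7; 34 -23 8 0.5 0 0 6.8; 34 -22 10.5 0 0 0 7; 34 -20.5 13.5 0.5 0 0 7; 34 -19 15.5 0 0 0 6.8; 34 -17 17.5 0.5 0 0 7; 34 -14.5 20 0 0 0 7; 34 -12 21 0.5 0 0 6.8")

```text
t: 19.13
tcp_pos: [0.4881, -0.2635, 0.1639]
ee_rot: [0.0, 0.982, 0.19, 0.0]
wrist_force: [1.0, -0.1, 0.1]
gripper_width: 0.394
gripper_force: 0.0
```

jog_arm(steps="34 -9 22.5 1 0 0 7; 34 -7 23.5 0.5 0 0 7; 34 -3.5 24.5 1 0 0 6.8; 34 0 0 0 0 0 0; 34 0 0 0 0 0 0")

```text
t: 19.55
tcp_pos: [0.4876, -0.3369, 0.1611]
ee_rot: [0.0, 1.0, 0.012, -0.0]
wrist_force: [0.1, 0.5, -0.0]
gripper_width: 0.4
gripper_force: 0.0
```

Run:
```python
from seg import *
ci=camera_info("wrist"); im=grab_frame("wrist")
w=tool(im,ci,"yellow",(.40,.60,-.40,-.27),.014); print(w)
ci=camera_info("top"); im=grab_frame("top"); print(tool(im,ci,"yellow"))
g=w[0]-[.0215,0]
rows((34,[*g,.079],w[1]-90))
```

```text
(array([ 0.52343374, -0.32992017], dtype=float32), 179.51337015639857, array([44. , 12.2]))
(array([ 0.5371611 , -0.33344746], dtype=float32), 5.785014913353558, array([43.5, 14.6]))
t19.6 tcp [ 488.  -334.8  161.1] yaw -88.4 q1 0.43 q7 -0.90 tilt 0.05 grip 33.79 F 0
34 0.5 0 3 0 0 -6.8; 34 0.5 -0.5 3.5 0 0 -6.8; 34 0.5 0 3 0 0 -7; 34 0.5 0.5 3 0 0 -6.8; 34 1 0 3.5 0 0 -6.8; 34 0.5 0 3 0 0 -6.8; 34 0.5 0 3 0 0 -6.8; 34 0.5 0.5 3.5 0 0 -7; 34 0.5 0.5 3 0 0 -6.8; 34 0 0 3 0 0 -6.8; 34 0.5 0.5 3 0 0 -6.8; 34 0.5 0.5 3.5 0 0 -7
34 0 0.5 3 0 0 -6.8; 34 0 0.5 3 0 0 -6.8; 34 0.5 1 3.5 0 0 -6.8; 34 0 0.5 3 0 0 -6.8; 34 0 0.5 3 0 0 -7; 34 0 0.5 3.5 0 0 -6.8; 34 -0.5 0.5 3 0 0 -6.8; 34 0 0.5 3 0 0 -6.8; 34 -0.5 0.5 3.5 0 0 -6.8; 34 0 0.5 3 0 0 -7; 34 -0.5 0.5 3 0 0 -6.8; 34 -0.5 0 3.5 0 0 -6.8
34 -0.5 0.5 3 0 0 -6.8; 34 -0.5 0.5 3 0 0 -6.8
```

The yellow mask is only half seen here because of the arm's shadow. The pose from before the approach (95 mm long mask) stands, so I use that.

jog_arm(steps="34 1 -1 27 0 0 0; 34 0.5 -0.5 27 0 0 0; 34 0 0 28 0 0 0; 34 0 0 0 0 0 0; 0 0 0 0 0 0 0; 0 0 0 0 0 0 0; 0 0 0 0 0 0 0; 0 0 0 0 0 0 0; 0 0 0 0 0 0 0; 0 0 0 -35 0 0 0; 0 0 0 -35 0 0 0; 0 0 0 -30 0 0 0")

```text
t: 20.65
tcp_pos: [0.4894, -0.3341, 0.1814]
ee_rot: [0.0, 1.0, 0.013, 0.0]
wrist_force: [0.6, -1.1, -1.2]
gripper_width: 0.145
gripper_force: 41.5
```

Run:
```python
from h import *
g=grip((.5019,.2723),8.5)
rows((0,[*g,.17],98.5))
```

```text
t20.6 tcp [ 489.4 -334.1  181.4] yaw -88.5 q1 0.42 q7 -0.90 tilt 0.01 grip 12.40 F 41
0 1 -22.5 0.5 0 0 -7; 0 3.5 -22 0.5 0 0 -6.8; 0 6.5 -21.5 0.5 0 0 -7; 0 9 -20.5 0 0 0 -7; 0 11 -19.5 0.5 0 0 -6.8; 0 14 -18 0.5 0 0 -7; 0 15.5 -16 0.5 0 0 -6.8; 0 17.5 -14.5 0.5 0 0 -7; 0 19 -12 0.5 0 0 -7; 0 20 -9.5 0 0 0 -6.8; 0 21.5 -7 0.5 0 0 -7; 0 22 -4.5 0.5 0 0 -7
0 22.5 -1.5 0.5 0 0 -6.8; 0 22.5 1 0.5 0 0 -7; 0 22 3.5 0.5 0 0 -6.8; 0 21.5 6.5 0 0 0 -7; 0 20.5 9 0.5 0 0 -7; 0 19.5 11 0.5 0 0 -6.8; 0 18 13.5 0.5 0 0 -7; 0 16 16 0.5 0 0 -7; 0 14 17 0.5 0 0 -6.8; 0 12 19.5 0.5 0 0 -7; 0 9.5 20 0 0 0 -6.8; 0 7 21.5 0.5 0 0 -7
0 4.5 22 0.5 0 0 -7; 0 1.5 22.5 0.5 0 0 -6.8; 0 -0.5 22.5 0.5 0 0 -7
```

jog_arm(steps="0 1 -22.5 0.5 0 0 -7; 0 3.5 -22 0.5 0 0 -6.8; 0 6.5 -21.5 0.5 0 0 -7; 0 9 -20.5 0 0 0 -7; 0 11 -19.5 0.5 0 0 -6.8; 0 14 -18 0.5 0 0 -7; 0 15.5 -16 0.5 0 0 -6.8; 0 17.5 -14.5 0.5 0 0 -7; 0 19 -12 0.5 0 0 -7; 0 20 -9.5 0 0 0 -6.8; 0 21.5 -7 0.5 0 0 -7; 0 22 -4.5 0.5 0 0 -7")

```text
t: 21.65
tcp_pos: [0.4941, -0.0637, 0.1751]
ee_rot: [0.001, 0.737, 0.676, 0.0]
wrist_force: [0.3, -0.1, -0.0]
gripper_width: 0.144
gripper_force: 41.5
```

jog_arm(steps="0 22.5 -1.5 0.5 0 0 -6.8; 0 22.5 1 0.5 0 0 -7; 0 22 3.5 0.5 0 0 -6.8; 0 21.5 6.5 0 0 0 -7; 0 20.5 9 0.5 0 0 -7; 0 19.5 11 0.5 0 0 -6.8; 0 18 13.5 0.5 0 0 -7; 0 16 16 0.5 0 0 -7; 0 14 17 0.5 0 0 -6.8; 0 12 19.5 0.5 0 0 -7; 0 9.5 20 0 0 0 -6.8; 0 7 21.5 0.5 0 0 -7")

```text
t: 22.65
tcp_pos: [0.4991, 0.2055, 0.1701]
ee_rot: [0.001, 0.104, 0.995, -0.0]
wrist_force: [0.9, -0.5, -0.9]
gripper_width: 0.143
gripper_force: 41.5
```

jog_arm(steps="0 4.5 22 0.5 0 0 -7; 0 1.5 22.5 0.5 0 0 -6.8; 0 -0.5 22.5 0.5 0 0 -7; 0 0 0 0 0 0 0; 0 0 0 0 0 0 0")

```text
t: 23.07
tcp_pos: [0.4996, 0.2731, 0.1682]
ee_rot: [0.0, -0.074, 0.997, 0.0]
wrist_force: [0.1, -0.4, -0.4]
gripper_width: 0.147
gripper_force: 41.5
```

```bash
python3 held.py yellow .5019 .2723
```

```text
t23.1 tcp [499.6 273.1 168.2] yaw 98.5 q1 -0.15 q7 0.42 tilt 0.04 grip 12.53 F 41
0 0 -0.5 27 0 0 0; 0 0 -0.5 27 0 0 0; 0 0 0 27 0 0 0
[0.4997 0.2718 0.168 ] [-0.3  0.4 -1.2]
```

View pics/h_yellow.png

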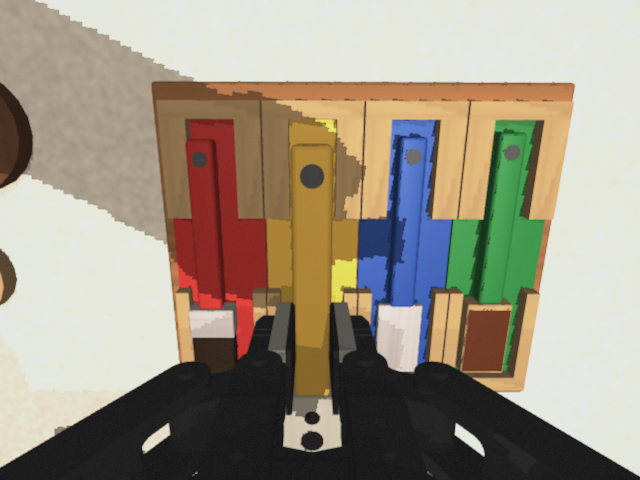

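The gauge is held straight over the yellow pocket with its head in the wide end; the spatula now lies home in the blue one. I lower it, then measure plate and discs.

jog_arm(steps="0 0 0 27 0 0 0; 0 0 0 27 0 0 0; 0 0 0 27 0 0 0; 0 0 0 0 0 0 0; 0 0 0 1 0 0 0; 0 0 0 0 0 0 0; 30 0 0 0 0 0 0; 30 0 0 0 0 0 0; 30 0 0 0 0 0 0; 34 0 0 -30 0 0 0; 34 0 0 -30 0 0 0; 34 0 0 -30 0 0 0")

```text
t: 24.12
tcp_pos: [0.4993, 0.2721, 0.177]
ee_rot: [-0.001, -0.074, 0.997, -0.0]
wrist_force: [1.8, 0.6, -0.3]
gripper_width: 0.393
gripper_force: 0.0
```

```bash
cat > circ.py <<'E'
from seg import *
def circ(im,ci,xy,z,D,r=.02,res=.0005):
    """centre of a circle of known diameter D near xy, height z: best mean radial step of grey+colour"""
    q=.5*D+r+.01; a=plan(im,ci,xy[0]-q,xy[0]+q,xy[1]-q,xy[1]+q,z,res).astype(np.float32)
    a=cv2.GaussianBlur(a,(5,5),0); th=np.linspace(0,2*np.pi,180,endpoint=False); best=(-1,)
    def ring(c,rad): 
        m=np.stack([c[1]+rad*np.cos(th),c[0]+rad*np.sin(th)],-1).astype(np.float32)[None]; return cv2.remap(a,m,None,cv2.INTER_LINEAR)[0]
    n=int(r/res); c0=q/res
    for i in np.arange(-n,n+1,1.):
        for j in np.arange(-n,n+1,1.):
            c=(c0+i,c0+j); s=np.median(np.abs(ring(c,D/2/res+3)-ring(c,D/2/res-3)).sum(1))
            if s>best[0]: best=(s,xy[0]-i*res,xy[1]-j*res)
    return np.round(best,4)
E
python3 - <<'E'
from circ import *
cv2.imwrite("pics/w6.png",grab_frame("wrist")[:,:,::-1])
ci=camera_info("top"); im=grab_frame("top"); cv2.imwrite("pics/t4.png",im[:,:,::-1])
im0=cv2.cvtColor(cv2.imread("pics/top0.png"),cv2.COLOR_BGR2RGB)
for k in (im,im0):
    print("plate",circ(k,ci,(.672,-.006),.014,.096,.012))
    for n,xy,D in (("66",(.4602,.0748),.066),("56",(.4403,-.0749),.056),("46",(.5448,.0715),.046),("36",(.5507,-.0551),.036)): print(n,circ(k,ci,xy,.012,D,.01))
rows((80,[.460,.0745,.16],90))
E
```

```text
plate [ 1.747383e+02  6.730000e-01 -6.500000e-03]
66 [2.2679 0.4502 0.0813]
56 [ 4.1564  0.4343 -0.0669]
46 [1.5993 0.5528 0.0675]
36 [ 3.8293  0.5447 -0.0486]
plate [ 1.814676e+02  6.710000e-01 -6.500000e-03]
66 [2.003929e+02 4.597000e-01 7.480000e-02]
56 [ 1.274189e+02  4.393000e-01 -7.490000e-02]
46 [1.104156e+02 5.428000e-01 6.950000e-02]
36 [ 1.390882e+02  5.492000e-01 -5.510000e-02]
t24.2 tcp [501.  273.3 180.2] yaw 98.5 q1 -0.14 q7 0.44 tilt 0.37 grip 33.86 F 0
80 11.5 -32 3.5 0 0 1.4; 80 11 -32 3 0 0 1.4; 80 10 -32 3.5 0 0 1.4; 80 9.5 -32.5 3.5 0 0 1.4; 80 8.5 -33 3.5 0 0 1.4; 80 7.5 -33 3 0 0 1.4
```

jog_arm(steps="82 11.5 -32 3.5 0 0 1.4; 82 11 -32 3 0 0 1.4; 82 10 -32 3.5 0 0 1.4; 82 9.5 -32.5 3 0 0 1.4; 82 8.5 -33 3 0 0 1.4; 82 7.5 -33 3 0 0 1.4; 82 0 0 0 0 0 0; 82 0 0 0 0 0 0; 82 0 0 0 0 0 0")

```text
t: 24.97
tcp_pos: [0.4593, 0.0737, 0.157]
ee_rot: [0.0, -0.001, 1.0, 0.0]
wrist_force: [-0.8, 0.2, 0.4]
gripper_width: 0.962
gripper_force: 0.0
```

Run:
```python
from circ import *
ci=camera_info("wrist"); im=grab_frame("wrist"); cv2.imwrite("pics/w7.png",im[:,:,::-1])
for n,xy,D in (("66",(.4602,.0748),.066),("46",(.543,.0715),.046)): print(n,circ(im,ci,xy,.012,D,.012))
rows((82,[.4597,.0748,.068],90))
```

```text
66 [2.347368e+02 4.572000e-01 7.780000e-02]
46 [1.886778e+02 5.370000e-01 7.400000e-02]
t25.0 tcp [459.4  74.3 157. ] yaw 90.2 q1 0.13 q7 0.47 tilt 0.08 grip 81.75 F 0
82 0 0 29.5 0 0 0; 82 0 0.5 30 0 0 0.2; 82 -0.5 0 29.5 0 0 0
```

View pics/w7.png

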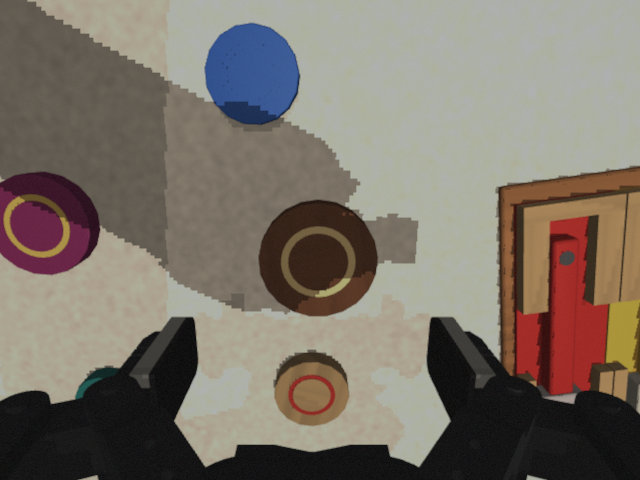

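The walnut disc (318,258) lies midway between the open fingers; pale disc (311,388) stays clear. I descend and grip it.

jog_arm(steps="82 0 0.5 30 0 0 0; 82 0 0.5 30 0 0 0; 82 0 0 28 0 0 0; 82 0 0 0 0 0 0; 0 0 0 0 0 0 0; 0 0 0 0 0 0 0; 0 0 0 0 0 0 0; 0 0 0 0 0 0 0")

```text
t: 25.68
tcp_pos: [0.4595, 0.0746, 0.0702]
ee_rot: [0.001, -0.001, 1.0, 0.001]
wrist_force: [-0.2, -0.5, -0.4]
gripper_width: 0.748
gripper_force: 44.0
```

Run:
```python
from h import *
c=rot()[0]["tcp_pos"]
rows((0,[c[0],c[1],.13],None),(0,[.672,-.0065,.13],90))
```

```text
t25.7 tcp [459.5  74.6  70.2] yaw 90.1 q1 -0.10 q7 0.16 tilt 0.14 grip 63.90 F 44
0 0 0 -30 0 0 0; 0 0 0 -30 0 0 0; 0 -35.5 -13.5 0 0 0 0; 0 -35.5 -13.5 0 0 0 0; 0 -35 -13.5 0 0 0 0; 0 -35.5 -13.5 0 0 0 0; 0 -35.5 -14 0 0 0 0; 0 -35.5 -13.5 0 0 0 0
```

jog_arm(steps="0 0 0 -30 0 0 0; 0 0 0 -30 0 0 0; 0 -35.5 -13.5 0 0 0 0; 0 -35.5 -13.5 0 0 0 0; 0 -35 -13.5 0 0 0 0; 0 -35.5 -13.5 0 0 0 0; 0 -35.5 -14 0 0 0 0; 0 -35.5 -13.5 0 0 0 0; 0 0 0 0 0 0 0; 0 0 0 0 0 0 0")

```text
t: 26.52
tcp_pos: [0.6729, -0.009, 0.1298]
ee_rot: [0.001, 0.001, 1.0, 0.001]
wrist_force: [-1.0, 1.2, -0.2]
gripper_width: 0.749
gripper_force: 44.6
```

Run:
```python
from circ import *
ci=camera_info("wrist"); im=grab_frame("wrist"); cv2.imwrite("pics/w8.png",im[:,:,::-1])
o=rot()[0]; zt=o["tcp_pos"][2]-.07+.012; print("held",circ(im,ci,o["tcp_pos"][:2],zt,.066,.012),"plate",circ(im,ci,(.671,-.0065),.014,.096,.015))
rows((0,[.672,-.0065,.0835],90))
```

```text
held [ 8.38606e+01  6.72400e-01 -9.30000e-03] plate [ 2.3084e+02  6.7150e-01 -3.0000e-03]
t26.6 tcp [671.4  -7.8 129.7] yaw 90.0 q1 0.33 q7 0.85 tilt 0.08 grip 64.11 F 45
0 -0.5 0.5 23 0 0 0; 0 0 1 23 0 0 0
```

jog_arm(steps="0 0 0.5 23 0 0 0; 0 0 0.5 23 0 0 0; 0 0 0 0 0 0 0; 0 0 0 1 0 0 0; 0 0 0 0 0 0 0; 80 0 0 0 0 0 0; 80 0 0 0 0 0 0; 80 0 0 0 0 0 0; 82 0 0 -30 0 0 0; 82 0 0 -30 0 0 0; 82 0 0 -20 0 0 0; 82 0 0 0 0 0 0")

```text
t: 27.57
tcp_pos: [0.6733, -0.0052, 0.1666]
ee_rot: [0.003, -0.001, 1.0, 0.0]
wrist_force: [0.3, 0.6, 0.2]
gripper_width: 0.962
gripper_force: 0.0
```

Run:
```python
from circ import *
ci=camera_info("wrist"); im=grab_frame("wrist"); cv2.imwrite("pics/w9.png",im[:,:,::-1])
print("disc",circ(im,ci,(.671,-.004),.026,.066,.012),"plate",circ(im,ci,(.671,-.0035),.014,.096,.012))
rows((74,[.4385,-.0752,.16],90))
```

```text
disc [5.62672e+01 6.76000e-01 7.50000e-03] plate [ 2.25707e+02  6.71000e-01 -4.00000e-03]
t27.6 tcp [672.6  -5.7 164.5] yaw 90.1 q1 0.34 q7 0.88 tilt 0.24 grip 82.20 F 0
74 33.5 -10 0.5 0 0 0; 74 33.5 -10 1 0 0 0; 74 33.5 -9.5 0.5 0 0 0; 74 33.5 -10 0.5 0 0 0; 74 33.5 -10 0.5 0 0 0; 74 33 -10 1 0 0 0; 74 33.5 -9.5 0.5 0 0 0
```

View pics/w9.png

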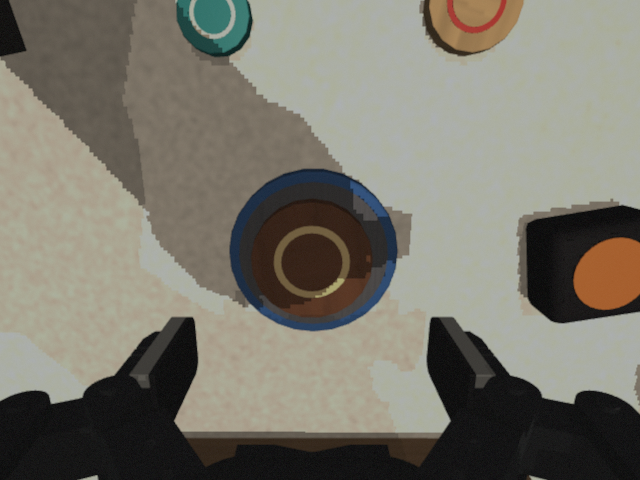

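The walnut disc is on the plate: its ring centre is at about (312,261), the plate rim centre about (314,249). I convert these at their heights.

```bash
cat >> h.py <<'E'
def back(ci,p,z):
    K=np.array([[ci["fx"],0,ci["cx"]],[0,ci["fy"],ci["cy"]],[0,0,1.]])
    v=cv2.undistortPoints(np.array([[p]],float),K,np.array(ci["D"],float))[0,0]; d=ci["T"][:3,:3]@[v[0],v[1],1]; o=ci["T"][:3,3]; return np.round((o+d*(z-o[2])/d[2])[:2],4)
E
cat > ring.py <<'E'
from circ import *
def ringc(im,ci,xy,z,lo,hi,r=.03,res=.00025):
    """centre of a coloured ring/patch (HSV range) near xy at height z"""
    a=plan(im,ci,xy[0]-r,xy[0]+r,xy[1]-r,xy[1]+r,z,res); m=cv2.inRange(cv2.cvtColor(a,cv2.COLOR_RGB2HSV),lo,hi)
    m=cv2.morphologyEx(m,cv2.MORPH_OPEN,np.ones((3,3)));ij=np.argwhere(m).astype(np.float32)
    if len(ij)<50: return None
    (i,j),rad=cv2.minEnclosingCircle(ij); return np.round([xy[0]+r-i*res,xy[1]+r-j*res,rad*res*1000],4)
E
python3 - <<'E'
from ring import *
ci=camera_info("wrist"); print("disc",back(ci,(312,261),.026),"plate",back(ci,(314,249),.014))
im=cv2.cvtColor(cv2.imread("pics/w9.png"),cv2.COLOR_BGR2RGB)
hsv=cv2.cvtColor(im,cv2.COLOR_RGB2HSV); print(hsv[261,277],hsv[261,347],hsv[230,312],hsv[261,312],hsv[320,312],hsv[215,312])
print(ringc(im,ci,(.667,-.006),.026,(15,60,90),(35,200,255),.02))
E
```

```text
disc [ 0.6697 -0.0047] plate [ 0.6666 -0.0036]
[ 20 107 112] [ 19 108 113] [ 19 111 113] [ 11 154  53] [ 8 16 64] [ 13 135  51]
[ 6.70600e-01 -4.80000e-03  2.05131e+01]
```

jog_arm(steps="74 33.5 -10 0.5 0 0 0; 74 33.5 -10 0.5 0 0 0; 74 33.5 -9.5 0.5 0 0 0; 74 33.5 -10 0.5 0 0 0; 74 33.5 -10 0.5 0 0 0; 74 33 -10 0.5 0 0 0; 74 33.5 -9.5 0.5 0 0 0; 74 0 0 0 0 0 0; 74 0 0 0 0 0 0; 74 0 0 0 0 0 0")

```text
t: 28.45
tcp_pos: [0.4382, -0.0752, 0.1583]
ee_rot: [0.0, -0.001, 1.0, 0.0]
wrist_force: [-0.2, 0.5, -0.3]
gripper_width: 0.869
gripper_force: 0.0
```

Run:
```python
from ring import *
ci=camera_info("wrist"); im=grab_frame("wrist"); cv2.imwrite("pics/w10.png",im[:,:,::-1])
print("56",circ(im,ci,(.439,-.073),.012,.056,.012))
ct=camera_info("top"); im=grab_frame("top"); cv2.imwrite("pics/t5.png",im[:,:,::-1])
print("top: 66",circ(im,ct,(.671,-.006),.026,.066,.008),"plate",circ(im,ct,(.671,-.0065),.014,.096,.008),"ring",ringc(im,ct,(.671,-.006),.026,(15,60,60),(35,200,255),.02))
rows((74,[.439,-.0750,.070],90))
```

```text
56 [ 2.000552e+02  4.370000e-01 -7.250000e-02]
top: 66 [ 4.41882e+01  6.70500e-01 -7.50000e-03] plate [ 1.936335e+02  6.715000e-01 -6.500000e-03] ring [ 6.73600e-01 -6.90000e-03  2.24762e+01]
t28.6 tcp [438.9 -74.9 158.2] yaw 90.1 q1 0.47 q7 0.74 tilt 0.06 grip 74.34 F 0
74 0 0 29.5 0 0 0; 74 0 0 29.5 0 0 0; 74 0 0 29 0 0 0.2
```

jog_arm(steps="74 0 0 29.5 0 0 0; 74 0 0 29.5 0 0 0; 74 0 0 29 0 0 0; 74 0 0 0 0 0 0; 0 0 0 0 0 0 0; 0 0 0 0 0 0 0; 0 0 0 0 0 0 0; 0 0 0 0 0 0 0; 0 0 0 -35 0 0 0; 0 0 0 -35 0 0 0")

```text
t: 29.38
tcp_pos: [0.4387, -0.0756, 0.1338]
ee_rot: [0.001, -0.001, 1.0, -0.001]
wrist_force: [0.9, -1.7, -0.5]
gripper_width: 0.627
gripper_force: 42.4
```

Run:
```python
from h import *
rows((0,[.672,-.0065,.14],90))
```

```text
t29.4 tcp [438.7 -75.6 133.8] yaw 90.1 q1 0.40 q7 0.67 tilt 0.13 grip 53.57 F 42
0 -33.5 10 -1 0 0 0; 0 -33 9.5 -1 0 0 0; 0 -33.5 10 -0.5 0 0 0; 0 -33.5 10 -1 0 0 0; 0 -33.5 9.5 -1 0 0 0; 0 -33 10 -1 0 0 0; 0 -33.5 9.5 -0.5 0 0 0
```

jog_arm(steps="0 -33.5 10 -1 0 0 0; 0 -33 9.5 -1 0 0 0; 0 -33.5 10 -0.5 0 0 0; 0 -33.5 10 -1 0 0 0; 0 -33.5 9.5 -1 0 0 0; 0 -33 10 -1 0 0 0; 0 -33.5 9.5 -0.5 0 0 0; 0 0 0 0 0 0 0; 0 0 0 0 0 0 0")

```text
t: 30.13
tcp_pos: [0.6738, -0.0072, 0.142]
ee_rot: [0.003, 0.0, 1.0, -0.0]
wrist_force: [-1.1, -0.5, -0.7]
gripper_width: 0.632
gripper_force: 42.5
```

Run:
```python
from h import *
rows((0,[.672,-.0065,.0965],90))
```

```text
t30.1 tcp [673.8  -7.2 142. ] yaw 90.0 q1 0.33 q7 0.87 tilt 0.38 grip 54.00 F 43
0 1 0.5 23 0 0 0; 0 1 0 22.5 0 0 0
```

jog_arm(steps="0 0.5 0.5 23 0 0 0; 0 0.5 0 22.5 0 0 0; 0 0 0 0 0 0 0; 0 0 0 1 0 0 0; 0 0 0 0 0 0 0")

```text
t: 30.55
tcp_pos: [0.671, -0.0081, 0.0953]
ee_rot: [0.002, 0.0, 1.0, -0.001]
wrist_force: [-2.2, -0.0, 2.4]
gripper_width: 0.627
gripper_force: 69.5
```

jog_arm(steps="66 0 0 0 0 0 0; 70 0 0 0 0 0 0; 70 0 0 0 0 0 0; 70 0 0 -30 0 0 0; 70 0 0 -30 0 0 0; 70 0 0 -10 0 0 0; 70 0 0 0 0 0 0")

```text
t: 31.13
tcp_pos: [0.6729, -0.0068, 0.1674]
ee_rot: [0.005, 0.0, 1.0, -0.001]
wrist_force: [-0.3, -0.4, -0.0]
gripper_width: 0.82
gripper_force: 0.0
```

Run:
```python
from ring import *
ci=camera_info("wrist"); im=grab_frame("wrist"); cv2.imwrite("pics/w11.png",im[:,:,::-1])
print("56",circ(im,ci,(.671,-.005),.038,.056,.012),"plate",circ(im,ci,(.671,-.0035),.014,.096,.012))
rows((64,[.543,.0702,.16],90))
```

```text
56 [6.61258e+01 6.77000e-01 6.00000e-03] plate [ 2.640219e+02  6.715000e-01 -4.000000e-03]
t31.2 tcp [672.1  -7.2 165.6] yaw 90.0 q1 0.34 q7 0.89 tilt 0.50 grip 70.07 F 0
64 32.5 19.5 1.5 0 0 0; 64 32 19 1.5 0 0 0; 64 32.5 19.5 1 0 0 0; 64 32 19.5 1.5 0 0 0
```

jog_arm(steps="64 32.5 19.5 1.5 0 0 0; 64 32 19 1 0 0 0; 64 32.5 19.5 1 0 0 0; 64 32 19.5 1 0 0 0; 64 0 0 0 0 0 0; 64 0 0 0 0 0 0")

```text
t: 31.68
tcp_pos: [0.5407, 0.0714, 0.1581]
ee_rot: [0.002, -0.002, 1.0, -0.002]
wrist_force: [1.2, -0.8, -0.6]
gripper_width: 0.749
gripper_force: 0.0
```

Run:
```python
from ring import *
im=cv2.cvtColor(cv2.imread("pics/w11.png"),cv2.COLOR_BGR2RGB)
ci=camera_info("wrist"); im=grab_frame("wrist"); cv2.imwrite("pics/w12.png",im[:,:,::-1])
print("46",circ(im,ci,(.543,.0715),.012,.046,.012))
ct=camera_info("top"); im=grab_frame("top"); cv2.imwrite("pics/t6.png",im[:,:,::-1])
print("top: 46",circ(im,ct,(.543,.0702),.012,.046,.008),"56",circ(im,ct,(.671,-.006),.038,.056,.012),"plate",circ(im,ct,(.671,-.0065),.014,.096,.008),"ring",ringc(im,ct,(.671,-.006),.038,(15,60,60),(35,255,255),.02))
rows((64,[.543,.0702,.072],90))
print(rot()[1].as_matrix()[:,2].round(4))
```

```text
46 [1.206075e+02 5.420000e-01 7.450000e-02]
top: 46 [5.616  0.5385 0.0772] 56 [ 5.8571e+01  6.7300e-01 -9.5000e-03] plate [ 1.053817e+02  6.745000e-01 -6.500000e-03] ring [ 6.72600e-01 -9.80000e-03  1.86478e+01]
t31.8 tcp [543.1  70.  158.2] yaw 90.0 q1 0.19 q7 0.61 tilt 0.37 grip 64.04 F 0
64 0 0 28.5 0 0 0; 64 0 0 29 0 0 0; 64 0 0 28.5 0 0 0
[ 0.0052 -0.0037 -1.    ]
```

jog_arm(steps="64 0 0 28.5 0 0 0; 64 0 0 29 0 0 0; 64 0 0 28.5 0 0 0; 64 0 0 0 0 0 0; 0 0 0 0 0 0 0; 0 0 0 0 0 0 0; 0 0 0 0 0 0 0; 0 0 0 0 0 0 0; 0 0 0 -40 0 0 0; 0 0 0 -40 0 0 0; 0 0 0 0 0 0 0")

```text
t: 32.7
tcp_pos: [0.5448, 0.0711, 0.1593]
ee_rot: [0.007, 0.0, 1.0, -0.001]
wrist_force: [0.6, -0.6, -0.8]
gripper_width: 0.513
gripper_force: 41.2
```

Run:
```python
from ring import *
ct=camera_info("top"); im=grab_frame("top"); cv2.imwrite("pics/t7.png",im[:,:,::-1])
a=plan(im,ct,.61,.73,-.07,.05,.038,.0002); cv2.imwrite("pics/t7c.png",a[:,:,::-1])
rows((0,[.672,-.0065,.155],90))
```

```text
t32.8 tcp [544.4  70.4 157. ] yaw 89.9 q1 0.19 q7 0.60 tilt 0.73 grip 43.90 F 41
0 -32 -19 0.5 0 0 0; 0 -32 -19.5 0.5 0 0 0; 0 -32 -19 0.5 0 0 0; 0 -31.5 -19.5 0.5 0 0 0
```

View pics/t7c.png

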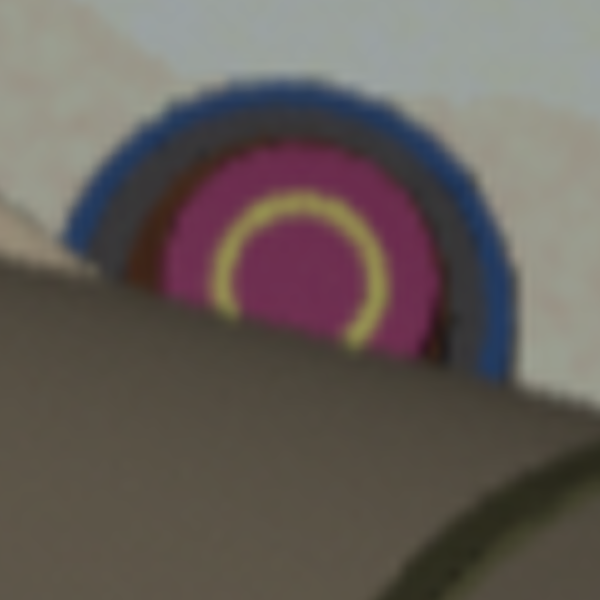

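The crop shows the purple disc stacked on the walnut one, its centre about 4 mm to -y of the plate centre and the walnut's about 2 mm. Both are within tolerance, so I aim the next discs a little to +y. I also check the small tool tilt.

jog_arm(steps="0 -32 -18.5 0.5 0 0 0; 0 -32 -19 0.5 0 0 0; 0 -32 -19 0.5 0 0 0; 0 -31.5 -19 0.5 0 0 0; 0 0 0 0 0 0 0; 0 0 0 0 0 0 0")

```text
t: 33.25
tcp_pos: [0.6712, -0.0074, 0.1512]
ee_rot: [0.003, 0.002, 1.0, -0.002]
wrist_force: [-1.4, 1.8, -0.6]
gripper_width: 0.517
gripper_force: 41.2
```

Run:
```python
from ring import *
M=rot()[1].as_matrix(); d=M.T@[0,0,-1]; print("turn x,y deg",np.degrees([-d[1],d[0]]).round(2))
rows((0,[.672,-.005,.1105],90))
im=grab_frame("wrist"); ci=camera_info("wrist"); cv2.imwrite("pics/w13.png",im[:,:,::-1]); print("plate",circ(im,ci,(.671,-.0035),.014,.096,.012))
```

```text
turn x,y deg [-0.21  0.34]
t33.2 tcp [671.2  -7.4 151.2] yaw 89.8 q1 0.33 q7 0.87 tilt 0.40 grip 44.12 F 41
0 -0.5 1 20.5 0 0 -0.2; 0 -0.5 1.5 20 0 0 0
plate [ 2.176937e+02  6.695000e-01 -1.500000e-03]
```

jog_arm(steps="0 0 1 20 0 0 0; 0 0 1 20 0 0 0; 0 0 0 0 0 0 0; 0 0 0 0 0 0 0")

```text
t: 33.63
tcp_pos: [0.6692, -0.0022, 0.1117]
ee_rot: [0.002, -0.001, 1.0, -0.002]
wrist_force: [0.1, 0.9, 0.7]
gripper_width: 0.519
gripper_force: 48.1
```

Run:
```python
from h import *
for i in range(4):
    o=observe(); print(o["t"],o["tcp_pos"].round(4),o["wrist_force"].round(1),o["gripper_force"].round(1)); grab_frame("scene")
```

```text
Traceback (most recent call last):
AttributeError: 'float' object has no attribute 'round'
```

Run:
```python
from h import *
P=[]
for i in range(6):
    o=observe(); P.append(np.r_[o["tcp_pos"]*1000,o["wrist_force"]]); grab_frame("scene")
print(np.mean(P,0).round(1),np.std(P,0).round(1))
```

```text
[ 6.701e+02 -2.600e+00  1.126e+02 -0.000e+00  0.000e+00  1.000e-01] [0.5 0.3 0.4 0.3 0.4 0.3]
```

jog_arm(steps="0 0 -0.5 1.5 0 0 0; 0 0 0 0 0 0 0; 56 0 0 0 0 0 0; 60 0 0 0 0 0 0; 60 0 0 0 0 0 0; 60 0 0 -30 0 0 0; 60 0 0 -30 0 0 0; 60 0 0 0 0 0 0")

```text
t: 34.6
tcp_pos: [0.6722, -0.0025, 0.1755]
ee_rot: [0.006, -0.0, 1.0, -0.001]
wrist_force: [-0.2, 0.8, 1.1]
gripper_width: 0.705
gripper_force: 0.0
```

Run:
```python
from circ import *
im=grab_frame("wrist"); ci=camera_info("wrist"); cv2.imwrite("pics/w14.png",im[:,:,::-1])
print("46",circ(im,ci,(.671,-.005),.050,.046,.012),"plate",circ(im,ci,(.671,-.0035),.014,.096,.012))
rows((54,[.5495,-.055,.16],90))
```

```text
46 [ 7.32978e+01  6.70500e-01 -3.50000e-03] plate [ 2.513521e+02  6.695000e-01 -4.500000e-03]
t34.6 tcp [671.6  -3.  173.4] yaw 90.0 q1 0.34 q7 0.88 tilt 0.64 grip 59.99 F 0
54 30.5 -13 3.5 0 0 0; 54 30.5 -13 3 0 0 0; 54 30.5 -13 3.5 0 0 0; 54 30.5 -13 3.5 0 0 0
```

jog_arm(steps="54 30.5 -13 3.5 0 0 0; 54 30.5 -13 3 0 0 0; 54 30.5 -13 3.5 0 0 0; 54 30.5 -13 3.5 0 0 0; 54 0 0 0 0 0 0; 54 0 0 0 0 0 0")

```text
t: 35.15
tcp_pos: [0.5466, -0.0568, 0.1558]
ee_rot: [0.002, 0.0, 1.0, -0.002]
wrist_force: [1.3, 0.7, 0.1]
gripper_width: 0.63
gripper_force: 0.0
```

```bash
cat > avg.py <<'E'
from circ import *
def avg(n=4):
    P=[]
    for i in range(n): P.append(observe()["tcp_pos"]*1000); grab_frame("top")
    return np.mean(P,0).round(1)
E
python3 - <<'E'
from avg import *
im=grab_frame("wrist"); ci=camera_info("wrist"); print("36",circ(im,ci,(.5485,-.053),.012,.036,.012))
print(avg()); rows((54,[.5495,-.055,.0735],90))
E
```

```text
36 [ 1.975441e+02  5.495000e-01 -5.150000e-02]
[549.1 -55.3 156.3]
t35.4 tcp [549.3 -54.9 156.3] yaw 90.0 q1 0.43 q7 0.82 tilt 0.41 grip 54.07 F 0
54 0 0 27.5 0 0 0; 54 0 0 27.5 0 0 0; 54 0 0 28 0 0 0
```

jog_arm(steps="54 0 0 27.5 0 0 0; 54 0 0 27.5 0 0 0; 54 0 0 27.5 0 0 0; 54 0 0 0 0 0 0; 0 0 0 0 0 0 0; 0 0 0 0 0 0 0; 0 0 0 0 0 0 0; 0 0 0 0 0 0 0; 0 0 0 -40 0 0 0; 0 0 0 -40 0 0 0; 0 0 0 -10 0 0 0; 0 0 0 0 0 0 0")

```text
t: 36.4
tcp_pos: [0.5495, -0.0559, 0.1676]
ee_rot: [0.006, 0.001, 1.0, -0.002]
wrist_force: [0.4, 0.1, -0.7]
gripper_width: 0.394
gripper_force: 40.2
```

Run:
```python
from avg import *
print(avg()); rows((0,[.6705,-.0035,.165],90))
```

```text
[548.6 -56.2 165.3]
t36.6 tcp [547.7 -56.  163.1] yaw 90.0 q1 0.44 q7 0.84 tilt 0.34 grip 33.77 F 40
0 -30.5 13 -0.5 0 0 0; 0 -31 13.5 -0.5 0 0 0; 0 -30.5 13 -0.5 0 0 0; 0 -31 13 -0.5 0 0 0
```

jog_arm(steps="0 -30.5 13 0 0 0 0; 0 -30.5 13.5 0 0 0 0; 0 -30.5 13 0 0 0 0; 0 -30.5 13 0 0 0 0; 0 0 0 0 0 0 0; 0 0 0 0 0 0 0")

```text
t: 37.1
tcp_pos: [0.6707, -0.0016, 0.1624]
ee_rot: [0.002, -0.001, 1.0, -0.001]
wrist_force: [-1.1, 1.0, -0.3]
gripper_width: 0.394
gripper_force: 40.2
```

Run:
```python
from avg import *
print(avg(5)); rows((0,[.6705,-.0035,.1255],90))
```

```text
[669.4  -2.9 162.8]
t37.4 tcp [669.2  -3.8 163.9] yaw 90.0 q1 0.33 q7 0.88 tilt 0.35 grip 33.85 F 40
0 -1.5 0.5 38.5 0 0 0
```

jog_arm(steps="0 -0.5 -0.5 20 0 0 0; 0 -0.5 0 17.5 0 0 0; 0 0 0 0 0 0 0; 0 0 0 0.5 0 0 0; 0 0 0 0 0 0 0")

```text
t: 37.77
tcp_pos: [0.6713, -0.0038, 0.127]
ee_rot: [0.003, 0.0, 1.0, -0.002]
wrist_force: [-0.2, -0.6, -0.1]
gripper_width: 0.397
gripper_force: 44.9
```

Run:
```python
from avg import *
print(avg(4),observe()["wrist_force"],observe()["gripper_force"])
```

```text
[671.6  -3.8 127.3] [ 0.33571439 -0.41527305 -0.12386929] 44.92057800292969
```

jog_arm(steps="0 0 0 1.5 0 0 0; 0 0 0 0.5 0 0 0; 0 0 0 0 0 0 0; 46 0 0 0 0 0 0; 50 0 0 0 0 0 0; 50 0 0 0 0 0 0; 50 0 0 -30 0 0 0; 50 0 0 -30 0 0 0; 50 0 0 0 0 0 0")

```text
t: 38.72
tcp_pos: [0.6731, -0.0024, 0.1895]
ee_rot: [0.006, -0.0, 1.0, -0.001]
wrist_force: [0.6, 0.7, 0.1]
gripper_width: 0.583
gripper_force: 0.0
```

Run:
```python
from avg import *
im=grab_frame("wrist"); ci=camera_info("wrist"); cv2.imwrite("pics/w15.png",im[:,:,::-1])
print("36",circ(im,ci,(.671,-.004),.062,.036,.012),"plate",circ(im,ci,(.671,-.0035),.014,.096,.012))
rows((50,[.55,-.15,.30],90))
```

```text
36 [ 8.96671e+01  6.68500e-01 -3.50000e-03] plate [ 2.513122e+02  6.695000e-01 -4.500000e-03]
t38.8 tcp [672.5  -3.  187.5] yaw 90.0 q1 0.35 q7 0.90 tilt 0.64 grip 49.57 F 0
50 20.5 -24.5 -19 0 0 0; 50 20.5 -24.5 -18.5 0 0 0; 50 20 -24.5 -19 0 0 0; 50 20.5 -24.5 -18.5 0 0 0; 50 20.5 -24.5 -19 0 0 0; 50 20.5 -24.5 -18.5 0 0 0
```

jog_arm(steps="50 0 0 -38 0 0 0; 50 0 0 -38 0 0 0; 50 0 0 -38 0 0 0; 50 10 -38 0 0 0 0; 50 14 -38 0 0 0 0; 50 14 -38 0 0 0 0; 50 14 -38 0 0 0 0; 50 14 -38 0 0 0 0; 50 14 -38 0 0 0 0; 50 14 -38 0 0 0 0; 50 14 -38 0 0 0 0; 50 14 -38 0 0 0 0")

```text
t: 39.77
tcp_pos: [0.5472, -0.347, 0.2981]
ee_rot: [0.003, -0.0, 1.0, -0.002]
wrist_force: [1.2, 0.1, 0.3]
gripper_width: 0.586
gripper_force: 0.0
```

Run:
```python
from ring import *
print(observe()["tcp_pos"]); ci=camera_info("top"); im=grab_frame("top"); cv2.imwrite("pics/tf.png",im[:,:,::-1])
for D,z in ((.096,.014),(.066,.026),(.056,.038),(.046,.05),(.036,.062)): print(D,circ(im,ci,(.671,-.007),z,D,.008))
a=plan(im,ci,.61,.73,-.07,.05,.038,.0003); b=plan(im,ci,.38,.61,.17,.43,.012,.000575)
cv2.imwrite("pics/tfc.png",np.hstack([a,cv2.resize(b,(452,400))])[:,:,::-1])
```

```text
[ 0.54717031 -0.34704065  0.29808794]
0.096 [ 1.84319e+02  6.71500e-01 -6.50000e-03]
0.066 [ 6.1701e+01  6.7050e-01 -8.0000e-03]
0.056 [ 8.21418e+01  6.73000e-01 -1.00000e-02]
0.046 [ 1.013288e+02  6.740000e-01 -5.500000e-03]
0.036 [ 9.65766e+01  6.71500e-01 -5.50000e-03]
```

View pics/tfc.png

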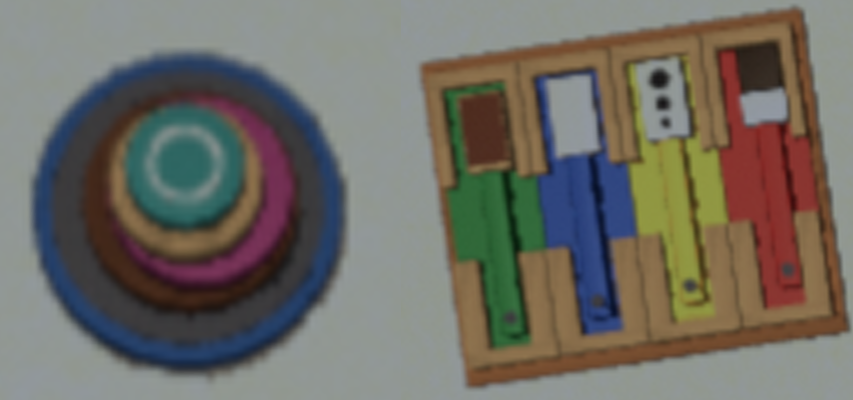

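The final top view shows the discs stacked on the plate in order, each within about 4 mm of its axis. All four tools lie home in their colour's pocket, heads in the wide ends. I hand the job in.

```bash
python3 -c "
from cell import *
print(close_job())"
```

```text
the job is handed in; nothing more can be done
None
```

I handed the job in after about 40 s of robot time, with all four tools in their colour's compartments, heads in the wide ends, and all four discs stacked by size on the plate, each measured within about 4 mm of its centre; no verdict came back.

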